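# Clear the forming fixture

### The arm

A 7-joint arm with a two-finger parallel gripper is mounted at the origin on the work surface. World frame = base frame: x ahead of the robot, y to its left, z up, the work surface at z = 0. Lengths are in m, angles in rad, forces in N, time in s.
With the tool pointing down it reaches from about 0.4 to 0.85 m from the base axis. Payload 10.4 kg.
Tool frame: the origin (TCP) lies at the very end of the fingers, on their centre line; the grasp point (between the pads) lies 19 mm behind it; z points along the fingers, y is the line along which they close (so a half turn about z gives the same grasp; the last joint's range is limited). The gripper opens to 85 mm and grips with 20 to 120 N. Pads are 22 mm wide; open, the fingers measure 114 mm over their backs; the gripper's body (76 mm by 85 mm) begins 54 mm behind the grasp point. The pads swing forward as they close: fully open they stand 13 mm farther back than shut.
Start: joints at [1.274, 0.332, -0.065, 1.46, 0.022, 1.35, -0.088], TCP at [0.169, -0.602, 0.231] pointing down, gripper open.
Joint ranges: [-2.6, 2.6], [-0.5, 2.12], [-1.47, 1.34], [0.16, 2.42], [-1.27, 4.41], [0.06, 2.06], [-2.6, 2.6]. Speed limits (rad/s): [2.22, 2.22, 2.79, 2.79, 3.14, 3.14, 3.14].

### API

Orientations are given as a unit quaternion [x, y, z, w].
In Python, from workcell import * gives the robot as it stands. The module is installed in compiled form; this text tells all that it offers.
- The arm moves only by the tool carry_out, never from a script. Its argument "motion" is a list of rows, each an object with "xyz": the shift along the tool's x, y, z in m, a list of three; "angular": the turn, a rotation vector about the tool's x, y, z in degrees, a list of three. A call has 1 to 12 rows; each row is the pose to reach, as a shift and turn from the pose commanded when the call began, along the tool's axes at that moment; what a row does not reach only later rows make up. A row lasts 1/10 s, in which the tool goes at most 50 mm and 8.59 degrees, less where a joint would pass 70% of its speed; a pose out of reach is approached as far as the arm can. A call with a gripper value outside its range is refused whole. "hand" is the opening, from 0 (shut) to 1 (fully open), set as the call begins (left out, the last holds). The fingers move at their own pace and stop on an object; "grip_force" is the grip in N (left out, the last holds). Time passes only in rows, so rows that repeat a pose let the fingers close. It gives the time, the measured TCP pose, the force, the opening and the grip force at its end, in the units of the state.
- get_obs(): the state, without advancing time (a new reading comes with each control period).
- camera(name): name is "scene" or "top"; returns a dict with "img" (400x640x3 uint8, red, green, blue), "fx", "fy", "cx", "cy" (pixels), "k1" (the pictures are not rectified: a ray, as slopes to the right and down, at radius r is drawn at 1 + k1 r^2 times it, then the intrinsics apply), "extrinsics" (4x4, takes a point from camera to world coordinates). Camera axes: x right, y up, looking along -z (the intrinsics and any distortion apply to the point x, -y, -z); pixel columns grow to the right and rows downward; lengths in m; the calibration is good to about 2 mm. A picture is of the moment at which its call begins. There is no depth.
- hand_in(): hands the job in; it is judged then, once.
The state is a dict: "clock": time; "joint_pos": joint angles; "joint_velocities": joint speeds; "tau": joint torques, N m; "position": TCP position; "ee_rot": TCP orientation; "ft_force": force on the tool from outside, world axes, zero at the start; "torque": the same for the moment, N m; "grip_width": opening from 0.0 (shut) to 1.0 (fully open); "grasp_force": force on a finger pad.
Only numpy, scipy, OpenCV 4.12 (cv2) and the standard library are available. Lean on these libraries where they do the work, as an engineer would, in place of code of your own. Each camera call takes 0.05 s, during which the arm holds its last target. There are 200 camera calls.

### The job

Slide the clear guard of the forming fixture fully open, lift each formed copper bracket out of its die pocket into the yellow parts tray, and only then take the bench brush and sweep every metal scrap off the bed into the blue catch tray, keeping your fingers off the sharp scraps. Then stand the brush on its bristles on the black rubber pad and, last of all, slide the guard fully shut. Leave the other things on the bench where they are.

Things in the scene. Friction and masses are not known exactly. Their poses are not given: they have to be found in the camera images.
- die: fixed grey forming fixture; origin on the table under the centre of its bed; x points away from the robot (within 0.2 rad), y to the left, z up. Bed, die block, catch tray and guard belong to it. Behind the bed stands a grey housing: x 80 to 270, y -95 to 95, top z 95 mm; the guard's rail: y 164 to 180, x -90 to 270, top z 55 mm
- bed (a point): centre of the dark steel bed surface: 50 mm over the table, above the die's origin, same axes. The bed is a flat channel 140 mm wide (x -70 to 70), from the die block at y 90 to its open edge at y -100, with aluminium walls 15 mm high along its x sides; over the open edge lies the catch tray
- die_top (a point): centre of the top face of the steel die block: 25 mm above the bed, at x 0, y 120 mm in the die's frame, same axes. Block 170 (x) by 60 (y) mm. Three pockets 40 (x) by 34 (y) mm, 10 mm deep, centred here and 50 mm either way along x
- catch (a point): centre of the floor of the blue catch tray, fixed to the fixture, axes as the die's; inside 190 (x) by 105 (y) mm; floor 44 mm below the bed, rim 10 mm below the bed. It begins at the bed's open edge, 55 mm from here towards +y; its far wall stands 52 mm towards -y
- guard (a joint): clear sliding guard with yellow edges: metres from shut (0) to fully open (0.17), moving along the die's +x; stays where left, slides with 2 to 5 N. Plate 118 to 123 mm over the table; shut it covers x -83 to 83, y -100 to 165 mm in the die's frame, with a side wall down to the rail at y 165 to 170. Open, it clears bed and die block
- guard_grip (a point): centre of the yellow grip bar on top of the guard near its front edge: 20 mm (die x) by 60 mm (die y), 34 mm tall (123 to 157 mm over the table); moves with the guard
- parts_tray: yellow open tray, fixed, 150 (x) by 180 (y) by 30 mm, walls 5 mm, floor 5 mm thick; origin at the centre of its underside, z up
- brush_pad: flat black rubber pad for the brush, fixed, 130 by 130 mm, 4 mm thick; origin at the centre of its underside, z up
- brush: bench brush standing on its stiff bristles, 110 mm tall, about 150 g; origin at the centre of the bristles' underside, z up the handle, x along the brush's width. Bristles 84 (x) by 46 (y) mm, stiff as a block, 40 mm tall; wooden back 88 by 50 mm from z 40 to 56; square handle 26 by 26 mm from z 56 to 110, its end painted blue
- board: bystander: blue circuit board with two blue round transformers, 90 by 160 mm, 32 mm tall
- coil: bystander: blue ring-shaped coil, 40 mm across, 16 mm tall, lying flat
- reel: bystander: steel reel, 60 mm across, 40 mm tall, standing on end
- jar: bystander: closed jar, 56 mm across, 70 mm tall
- cup: bystander: grey cup, 70 mm across, 80 mm tall
- bracket0: formed copper U bracket, 36 (x) by 30 (y) by 32 mm (z), 60 g: a 5 mm floor and two 5 mm upright legs at its y sides, open at the top and at both x ends; origin at its centre. At the start it sits floor down in a die pocket, its centre 31 mm over the bed, its top 22 mm above the die block, its axes along the die's. Two or three are present
- bracket1: formed copper U bracket, 36 (x) by 30 (y) by 32 mm (z), 60 g: a 5 mm floor and two 5 mm upright legs at its y sides, open at the top and at both x ends; origin at its centre. At the start it sits floor down in a die pocket, its centre 31 mm over the bed, its top 22 mm above the die block, its axes along the die's. Two or three are present
- bracket2: formed copper U bracket, 36 (x) by 30 (y) by 32 mm (z), 60 g: a 5 mm floor and two 5 mm upright legs at its y sides, open at the top and at both x ends; origin at its centre. At the start it sits floor down in a die pocket, its centre 31 mm over the bed, its top 22 mm above the die block, its axes along the die's. Two or three are present
- scrap0: L-shaped aluminium offcut, 22 by 20 mm, 14 mm thick; origin at its middle; 15 g; lies on the bed at the start, or is absent (four to seven scraps are present)
- scrap1: brass offcut block, 22 by 16 by 14 mm; origin at its centre; 15 g; lies on the bed at the start, or is absent (four to seven scraps are present)
- scrap2: aluminium disc slug, 20 mm across, 12 mm thick; origin at its centre; 15 g; lies on the bed at the start, or is absent (four to seven scraps are present)
- scrap3: copper offcut block, 22 by 16 by 14 mm; origin at its centre; 15 g; lies on the bed at the start, or is absent (four to seven scraps are present)
- scrap4: brass disc slug, 20 mm across, 12 mm thick; origin at its centre; 15 g; lies on the bed at the start, or is absent (four to seven scraps are present)
- scrap5: L-shaped aluminium offcut, 22 by 20 mm, 14 mm thick; origin at its middle; 15 g; lies on the bed at the start, or is absent (four to seven scraps are present)
- scrap6: copper offcut block, 22 by 16 by 14 mm; origin at its centre; 15 g; lies on the bed at the start, or is absent (four to seven scraps are present)

How it is judged:
On the way, in this order (a step that is already met when the one before it is completed fails the run):
1. the guard is fully open (value of joint guard above 0.158 m), for 0.2 s.
2. every formed bracket is in the parts tray, let go (x of bracket0 in the frame of parts_tray between -0.072 and 0.072 m and y of bracket0 in the frame of parts_tray between -0.087 and 0.087 m and z of each of bracket0, bracket1, bracket2 in the frame of parts_tray below 0.037 m and x of bracket1 in the frame of parts_tray between -0.072 and 0.072 m and y of bracket1 in the frame of parts_tray between -0.087 and 0.087 m and x of bracket2 in the frame of parts_tray between -0.072 and 0.072 m and y of bracket2 in the frame of parts_tray between -0.087 and 0.087 m and contact force between the fingers and bracket0 below 0.05 N and contact force between the fingers and bracket1 below 0.05 N and contact force between the fingers and bracket2 below 0.05 N), for 0.3 s.
3. every scrap is in the catch tray (x of scrap0 in the frame of catch between -0.095 and 0.095 m and y of scrap0 in the frame of catch between -0.056 and 0.056 m and z of each of scrap0, scrap1, scrap2, scrap3, scrap4, scrap5, scrap6 in the frame of catch below 0.036 m and x of scrap1 in the frame of catch between -0.095 and 0.095 m and y of scrap1 in the frame of catch between -0.056 and 0.056 m and x of scrap2 in the frame of catch between -0.095 and 0.095 m and y of scrap2 in the frame of catch between -0.056 and 0.056 m and x of scrap3 in the frame of catch between -0.095 and 0.095 m and y of scrap3 in the frame of catch between -0.056 and 0.056 m and x of scrap4 in the frame of catch between -0.095 and 0.095 m and y of scrap4 in the frame of catch between -0.056 and 0.056 m and x of scrap5 in the frame of catch between -0.095 and 0.095 m and y of scrap5 in the frame of catch between -0.056 and 0.056 m and x of scrap6 in the frame of catch between -0.095 and 0.095 m and y of scrap6 in the frame of catch between -0.056 and 0.056 m), for 0.3 s.
4. the brush stands on the brush pad, let go (x of brush in the frame of brush_pad between -0.05 and 0.05 m and y of brush in the frame of brush_pad between -0.05 and 0.05 m and z of brush in the frame of brush_pad below 0.015 m and angle between brush's own z axis and vertical below 0.15 rad and contact force between the fingers and brush below 0.05 N), for 0.3 s.
At the end, for the whole second after the job is handed in: guard within 12 mm of shut; brackets on the parts tray's floor, centres below 37 mm; scraps in the catch tray, centres under 36 mm over its floor; brush on the brush pad, within 50 mm of its centre along each axis, underside below 15 mm, upright within 0.15 rad; all at rest and let go (all of step 3 and value of joint guard below 0.012 m and x of bracket0 in the frame of parts_tray between -0.072 and 0.072 m and y of bracket0 in the frame of parts_tray between -0.087 and 0.087 m and z of each of bracket0, bracket1, bracket2 in the frame of parts_tray below 0.037 m and x of bracket1 in the frame of parts_tray between -0.072 and 0.072 m and y of bracket1 in the frame of parts_tray between -0.087 and 0.087 m and x of bracket2 in the frame of parts_tray between -0.072 and 0.072 m and y of bracket2 in the frame of parts_tray between -0.087 and 0.087 m and x of brush in the frame of brush_pad between -0.05 and 0.05 m and y of brush in the frame of brush_pad between -0.05 and 0.05 m and z of brush in the frame of brush_pad below 0.015 m and angle between brush's own z axis and vertical below 0.15 rad and linear speed of each of bracket0, bracket1, bracket2, scrap0, scrap1, scrap2, scrap3, scrap4, scrap5, scrap6, brush below 0.03 m/s); the robot touches nothing.
It fails at once if the fingers touch a scrap (contact force between the fingers and scrap0 above 0.5 N or contact force between the fingers and scrap1 above 0.5 N or contact force between the fingers and scrap2 above 0.5 N or contact force between the fingers and scrap3 above 0.5 N or contact force between the fingers and scrap4 above 0.5 N or contact force between the fingers and scrap5 above 0.5 N or contact force between the fingers and scrap6 above 0.5 N).
It fails at once if a bystander (board, coil, reel, jar, cup) is moved more than 30 mm (distance of any of board, coil, reel, jar, cup from where it was at the start of the episode above 0.03 m).
Of scrap0, scrap1, scrap2, scrap3, scrap4, scrap5, scrap6 only 4 to 7 are there at a start; the rules pass over those that are not, and their reading is None.
Of bracket0, bracket1, bracket2 only 2 to 3 are there at a start; the rules pass over those that are not, and their reading is None.
At some moment in a run one of brush may be knocked a few centimetres aside while the robot is not near it.
Once in a run the grip may slacken for a moment while it holds something.
It also fails if it takes over 210 s, if anything falls off the work surface, if the arm or the gripper's body presses on something with over 40 N, if the wrist force passes 120 N, or if a joint passes its speed limit or range.

## Working session

There is one attempt and no reset: what is moved stays moved. The work goes in short steps, Python scripts to look and compute and a tool call to move; the robot and the scene stay as the last step left them, time stands still between calls to the robot, and variables do not carry over. Pictures are saved under pics/ and viewed, at most 14 in all, crops included, and the job is handed in when it is done.

Besides the shell and the picture viewer there is one more tool, called after "Call:" in YAML: its name, and indented under it one key for each argument. carry_out: Moves the arm, as the interface text tells. Its arguments: {"type":"object","properties":{"motion":{"type":"array"},"hand":{"type":"number"},"grip_force":{"type":"number"}},"required":["motion"]}

```bash
mkdir -p pics; cat > h.py <<'E'
from workcell import *
import numpy as np, cv2
from scipy.spatial.transform import Rotation as R
def snap(n,f=None):
    c=camera(n)
    if f: cv2.imwrite('pics/'+f,c['img'][:,:,::-1])
    return c
def ray(c,u,v):
    x,y=(u-c['cx'])/c['fx'],(v-c['cy'])/c['fy']
    k=c['k1']; a,b=x,y
    for _ in range(30):
        s=1+k*(a*a+b*b); a,b=x/s,y/s
    E=np.array(c['extrinsics'])
    return E[:3,3],E[:3,:3]@np.array([a,-b,-1.])
def at(c,u,v,z):
    o,d=ray(c,u,v); return o+d*(z-o[2])/d[2]
def proj(c,p):
    E=np.array(c['extrinsics']); q=E[:3,:3].T@(np.array(p)-E[:3,3])
    x,y=q[0]/-q[2],-q[1]/-q[2]; s=1+c['k1']*(x*x+y*y)
    return np.array([c['fx']*x*s+c['cx'],c['fy']*y*s+c['cy']])
E
python3 - <<'E'
from h import *
for n in('top','scene'):
    c=snap(n,n+'0.png'); print(n,c['fx'],c['k1'],np.round(c['extrinsics'],3).tolist())
o=get_obs(); print({k:np.round(v,4).tolist() for k,v in o.items()})
E
```

```text
top 371.1278269683619 -0.05480041036189779 [[0.017, 0.976, -0.216, 0.323], [-1.0, 0.017, -0.003, 0.014], [0.0, 0.216, 0.976, 1.06], [0.0, 0.0, 0.0, 1.0]]
scene 480.8914350127014 -0.08670180590898649 [[0.639, -0.565, 0.522, 1.203], [0.769, 0.464, -0.44, -0.58], [0.006, 0.683, 0.731, 1.058], [0.0, 0.0, 0.0, 1.0]]
{'clock': 0.1, 'joint_pos': [1.2744, 0.3328, -0.0647, 1.4608, 0.0216, 1.3499, -0.0885], 'joint_velocities': [-0.0001, -0.003, -0.0007, -0.0034, -0.0002, -0.0006, 0.0001], 'tau': [0.0015, -62.6744, 0.0493, -39.2429, 0.0163, 0.007, -0.0001], 'position': [0.1689, -0.6014, 0.2306], 'ee_rot': [0.9906, 0.1365, -0.0001, -0.0006], 'ft_force': [-0.4761, -0.7617, 0.0553], 'torque': [0.0187, 0.0191, 0.0142], 'grasp_force': 0.0, 'grip_width': 0.9967}
```

View pics/top0.png

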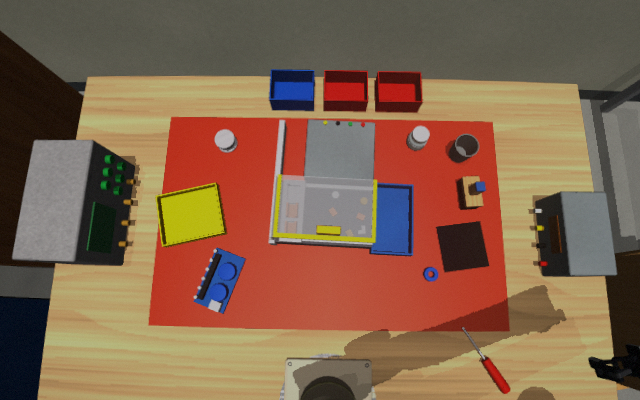

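View pics/scene0.png

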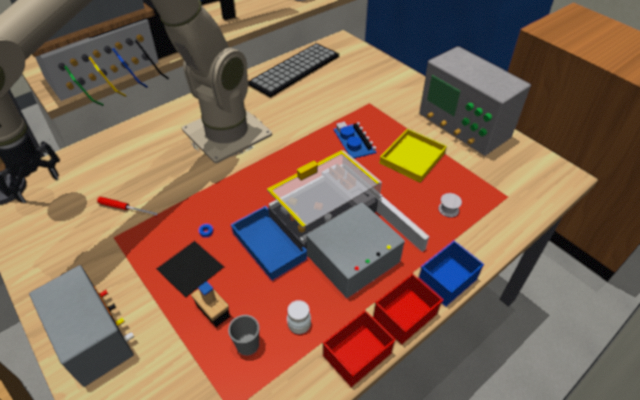

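Top view: guard (yellow edges) around (325,210), blue catch tray right (392,220), yellow parts tray (191,214), pad (463,246), brush (473,190), and the arm is out of the way. Now I'll measure.

```bash
cat >> h.py <<'E'
def hsv(c): return cv2.cvtColor(c['img'],cv2.COLOR_RGB2HSV)
def blobs(m,amin=15,box=None):
    m=m.astype(np.uint8)
    if box:
        k=np.zeros_like(m); x0,y0,x1,y1=box; k[y0:y1,x0:x1]=1; m=m*k
    cs,_=cv2.findContours(m,cv2.RETR_EXTERNAL,cv2.CHAIN_APPROX_NONE)
    return [q for q in cs if cv2.contourArea(q)>=amin]
def rect(c,cnt,z):
    "min-area rectangle of a contour cast on plane z: centre, size, angle deg of long side"
    P=np.array([at(c,u,v,z)[:2] for u,v in cnt[:,0,:]],np.float32)
    (cx,cy),(w,h),a=cv2.minAreaRect(P*1000)
    return np.round([cx,cy,w,h,a],1)
E
python3 - <<'E'
from h import *
for n in('top','scene'):
    c=snap(n); H=hsv(c); h,s,v=[H[:,:,i].astype(int) for i in range(3)]
    yel=(abs(h-29)<5)&(s>150)&(v>90); blu=(abs(h-110)<12)&(s>120)&(v>60)
    blk=(v<45)
    print(n)
    for nm,m,z in(('yel',yel,.03),('blu',blu,.04),('blk',blk,.004)):
        for q in blobs(m,25):
            x,y,w,hh=cv2.boundingRect(q)
            if n=='top' and not(150<x<500 and 110<y<325):continue
            if n=='scene' and not(130<x<460 and 100<y<340):continue
            print(nm,(x,y,w,hh),cv2.contourArea(q),rect(c,q,z),rect(c,q,.12) if nm=='yel' else '')
    if n=='top':
        cv2.imwrite('pics/crop1.png',cv2.resize(c['img'][165:275,255:425,::-1],None,fx=4.5,fy=4.5,interpolation=cv2.INTER_CUBIC))
E
```

```text
top
yel (317, 226, 24, 8) 133.0 [460.2   2.8  64.8  19.1  87.4] [448.2   3.8  59.2  17.4  87.4]
yel (155, 183, 70, 63) 3126.0 [497.7 399.4 150.5 180.   13.9] [482.5 365.8 137.3 164.2  13.9]
yel (273, 174, 104, 69) 661.5 [522.2  12.4 285.  182.1  87.8] [504.8  12.5 260.1 166.2  87.8]
blu (424, 267, 14, 14) 130.5 [ 342.7 -275.8   34.7   36.     0.6] 
blu (194, 248, 51, 65) 1239.0 [316.4 295.4  86.1 153.9  70.6] 
blu (371, 183, 42, 72) 2121.0 [ 493.3 -173.9  112.8  198.5   88. ] 
blu (476, 182, 9, 9) 56.5 [ 590.3 -429.5   23.6   24.2    1.1] 
blk (198, 254, 23, 45) 220.0 [325.4 334.7  17.3 130.4  71.4] 
blk (437, 222, 52, 49) 1838.0 [ 422.1 -380.1  127.5  126.5    8.7] 
blk (409, 187, 2, 66) 51.5 [ 497.7 -231.3    3.   190.3   88.2] 
blk (457, 180, 20, 29) 80.0 [ 566.3 -389.3   92.7   41.4   27.7] 
scene
yel (268, 175, 37, 52) 179.5 [410.3 -51.5  91.7 204.3  57.9] [479.7 -97.7  83.7 186.5  57.9]
yel (298, 151, 80, 33) 177.5 [394.8 175.6 247.2 121.8  39.2] [465.6 109.5 225.6 111.1  39.2]
yel (381, 129, 66, 51) 1842.5 [504.5 393.  153.3 201.   13.7] [565.7 307.9 139.9 183.4  13.7]
blu (198, 281, 14, 14) 98.0 [ 526.8 -386.3   33.    24.6    5.9] 
blu (420, 242, 63, 63) 2092.5 [8.833e+02 1.208e+02 1.148e+02 1.688e+02 1.000e-01] 
blu (200, 225, 12, 11) 96.0 [ 367.9 -289.8   30.1   37.7   59.1] 
blu (232, 207, 75, 72) 2590.5 [ 506.1 -175.9  123.6  215.2   87.8] 
blu (335, 126, 40, 32) 580.5 [344.8 272.6  77.4 156.7  76.1] 
blk (212, 311, 17, 15) 95.0 [ 605.1 -393.3   17.6   45.     3.2] 
blk (159, 243, 63, 53) 1643.0 [ 424.5 -378.1  121.5  120.7    7.8] 
blk (269, 210, 38, 38) 140.5 [ 477.4 -101.7  172.1   21.3    2.1] 
blk (370, 202, 7, 9) 28.0 [573.  150.6  17.7  32.7  45.8] 
blk (354, 125, 17, 24) 69.5 [317.5 345.   13.6 130.8  70.2]
```

View pics/crop1.png

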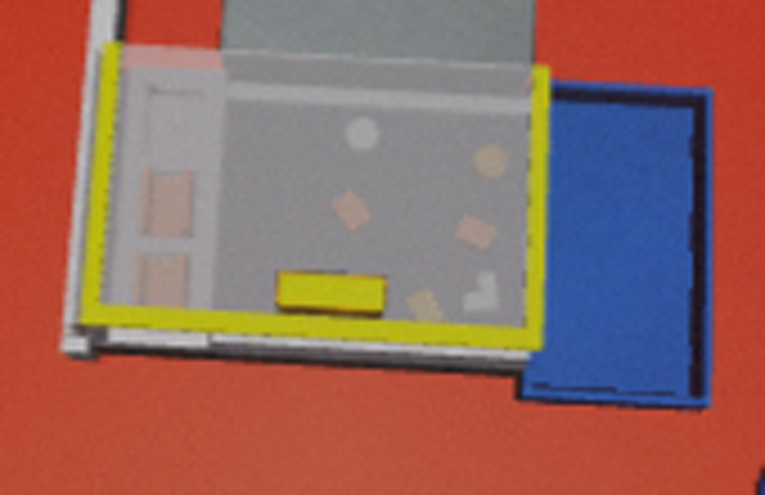

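The crop shows the guard shut, with two brackets (centre and near pockets) and six scraps visible under the guard. The die yaw is about -2.2° and its origin is near (0.503,-0.021). Next I'll refine the grip bar and write a move helper.

```bash
cat >> h.py <<'E'
DO=np.array([.5035,-.0205]); DY=np.radians(-2.2)
def d2w(x,y): # die mm -> world m
    return DO+np.array([np.cos(DY)*x-np.sin(DY)*y,np.sin(DY)*x+np.cos(DY)*y])/1000
def w2d(p):
    q=(np.array(p[:2])-DO)*1000; return np.round([np.cos(DY)*q[0]+np.sin(DY)*q[1],-np.sin(DY)*q[0]+np.cos(DY)*q[1]],1)
def rel(x,y,z,yaw,ref=None):
    "shift (m) and turn (deg) in tool axes from present pose to tool-down pose at yaw deg"
    o=get_obs(); R0=R.from_quat(o['ee_rot'])
    t=np.radians(yaw); c,s=np.cos(t),np.sin(t)
    T=R.from_matrix(np.array([[c,s,0],[s,-c,0],[0,0,-1]]))
    print('->',np.round([x,y,z,yaw],4),'shift',np.round(R0.inv().apply(np.array([x,y,z])-o['position']),4).tolist(),'turn',np.round(np.degrees((R0.inv()*T).as_rotvec()),2).tolist())
def st():
    o=get_obs(); M=R.from_quat(o['ee_rot']).as_matrix()
    print('t',round(o['clock'],2),'p',np.round(o['position'],4),'yaw',round(float(np.degrees(np.arctan2(M[1,0],M[0,0]))),2),'tilt',round(float(np.degrees(np.arccos(-M[2,2]))),2),'F',np.round(o['ft_force'],1),'grip',round(o['grip_width'],3),round(o['grasp_force'],1))
E
python3 - <<'E'
from h import *
c=snap('top');H=hsv(c); h,s,v=[H[:,:,i].astype(int) for i in range(3)]
yel=(abs(h-29)<5)&(s>150)&(v>90)
q=[q for q in blobs(yel,25) if cv2.boundingRect(q)[0]==317][0]
m=np.zeros(h.shape,np.uint8); cv2.drawContours(m,[q],-1,1,-1)
for u0 in range(224,236): print(u0,v[u0,320:338:4],h[u0,320:338:4])
for z in(.123,.157): r=rect(c,q,z); print(r,w2d(r[:2]/1000))
# predicted bar-top corners and reference die features in pixels, against crop
for nm,p in dict(blockfl=(-85,150,75),blockfr=(-85,90,75),blockbr=(85,90,75),houseL=(80,95,95),houseR=(80,-95,95),catfar=(-95,-207,40),catfr=(95,-207,40),rail=(-90,180,55)).items():
    w=d2w(*p[:2]); print(nm,np.round((proj(c,[*w,p[2]/1000])-[255,165])*4.5))
rel(.36,-.35,.25,40); rel(.4455,.003,.25,87.8)
E
```

```text
224 [141 142 139 139 139] [160 150 150 143 165]
225 [157 128 122 128 140] [ 20  20  19 150 165]
226 [181 178 177 177 171] [28 29 28 24 21]
227 [183 185 185 183 184] [29 30 29 29 29]
228 [184 185 184 187 186] [29 29 30 30 30]
229 [183 185 187 185 184] [29 30 30 30 29]
230 [183 185 185 184 184] [29 30 30 30 30]
231 [187 185 185 184 184] [30 29 29 30 30]
232 [185 182 185 184 184] [27 29 29 29 30]
233 [ 99 110 148 185 184] [22 24 23 24 27]
234 [ 88  82  93 104  97] [20 18 18 20 22]
235 [174 165 148 127 102] [29 29 28 25 23]
[447.9   3.9  58.8  17.4  87.4] [-56.5  22.2]
[443.3   4.2  56.7  16.7  87.4] [-61.1  22.4]
blockfl [110. 336.]
blockfr [212. 342.]
blockbr [231.  64.]
houseL [220.  62.]
houseR [537.  80.]
catfar [701. 390.]
catfr [703.  88.]
rail [ 64. 345.]
-> [ 0.36 -0.35  0.25 40.  ] shift [0.2519, -0.1906, -0.0189] turn [-0.03, -0.01, -24.31]
-> [4.455e-01 3.000e-03 2.500e-01 8.780e+01] shift [0.4297, -0.5073, -0.0187] turn [-0.03, -0.02, -72.11]
```

Call:
carry_out:
  motion:
    - {"xyz": [0.042,-0.032,-0.019],"angular": [0,0,-4]}
    - {"xyz": [0.084,-0.064,-0.019],"angular": [0,0,-8]}
    - {"xyz": [0.126,-0.096,-0.019],"angular": [0,0,-13]}
    - {"xyz": [0.168,-0.128,-0.019],"angular": [0,0,-18]}
    - {"xyz": [0.21,-0.16,-0.019],"angular": [0,0,-23]}
    - {"xyz": [0.245,-0.195,-0.019],"angular": [0,0,-29]}
    - {"xyz": [0.27,-0.235,-0.019],"angular": [0,0,-35]}
    - {"xyz": [0.295,-0.28,-0.019],"angular": [0,0,-41]}
    - {"xyz": [0.32,-0.325,-0.019],"angular": [0,0,-47]}
    - {"xyz": [0.345,-0.37,-0.019],"angular": [0,0,-53]}
    - {"xyz": [0.375,-0.41,-0.019],"angular": [0,0,-60]}
    - {"xyz": [0.4,-0.45,-0.019],"angular": [0,0,-66]}
  hand: 0.8

```text
clock: 1.45
position: [0.4283, -0.0723, 0.2506]
ee_rot: [0.755, 0.656, -0.0, 0.001]
ft_force: [1.1, 0.2, -0.0]
grip_width: 0.803
grasp_force: 0.0
```

```bash
python3 -c "
from h import *
st(); rel(.4445,.004,.2,87.8)"
```

```text
t 1.45 p [ 0.4283 -0.0723  0.2506] yaw 81.95 tilt 0.07 F [ 1.1  0.2 -0. ] grip 0.803 0.0
-> [4.445e-01 4.000e-03 2.000e-01 8.780e+01] shift [0.0779, 0.0053, 0.0505] turn [0.05, 0.05, -5.85]
```

Call:
carry_out:
  motion:
    - {"xyz": [0.03,0.003,0.02],"angular": [0,0,-3]}
    - {"xyz": [0.06,0.005,0.04],"angular": [0,0,-5.8]}
    - {"xyz": [0.078,0.005,0.06],"angular": [0,0,-5.8]}
    - {"xyz": [0.078,0.005,0.08],"angular": [0,0,-5.8]}
    - {"xyz": [0.078,0.005,0.1],"angular": [0,0,-5.8]}
    - {"xyz": [0.078,0.005,0.12],"angular": [0,0,-5.8]}
    - {"xyz": [0.078,0.005,0.12],"angular": [0,0,-5.8]}

```text
clock: 2.15
position: [0.4428, 0.0023, 0.1283]
ee_rot: [0.722, 0.692, -0.001, -0.002]
ft_force: [0.3, -0.5, 0.1]
grip_width: 0.799
grasp_force: 0.0
```

Call:
carry_out:
  motion:
    - {"xyz": [0,0,0]}
    - {"xyz": [0,0,0]}
    - {"xyz": [0,0,0]}
    - {"xyz": [0,0,0]}
    - {"xyz": [0,0,0]}
    - {"xyz": [0,0,0]}
    - {"xyz": [0,0,0]}
    - {"xyz": [0,0,0]}
  hand: 0
  grip_force: 40

```text
validation failed for argument at $.mo...
```

```bash
python3 -c "
from h import *
st(); p=get_obs()['position']; 
w=d2w(*(w2d(p)+[168,0])); rel(*w,p[2],87.8)"
```

```text
t 2.15 p [0.4428 0.0023 0.1283] yaw 87.5 tilt 0.22 F [ 0.3 -0.5  0.1] grip 0.799 0.0
-> [ 6.107e-01 -4.200e-03  1.283e-01  8.780e+01] shift [0.0009, 0.168, -0.0007] turn [-0.22, -0.03, -0.3]
```

Angular must be included.

Call:
carry_out:
  motion:
    - {"xyz": [0,0,0],"angular": [0,0,0]}
    - {"xyz": [0,0,0],"angular": [0,0,0]}
    - {"xyz": [0,0,0],"angular": [0,0,0]}
    - {"xyz": [0,0,0],"angular": [0,0,0]}
    - {"xyz": [0,0,0],"angular": [0,0,0]}
    - {"xyz": [0,0,0],"angular": [0,0,0]}
    - {"xyz": [0,0,0],"angular": [0,0,0]}
    - {"xyz": [0,0,0],"angular": [0,0,0]}
  hand: 0
  grip_force: 40

```text
clock: 2.95
position: [0.4451, 0.0022, 0.1313]
ee_rot: [0.722, 0.691, 0.0, 0.001]
ft_force: [-1.7, -0.8, 6.7]
grip_width: 0.224
grasp_force: 40.1
```

```bash
python3 -c "
from h import *
st(); p=get_obs()['position']; 
w=d2w(*(w2d(p)+[168,0])); rel(*w,p[2],87.8)"
```

```text
t 2.95 p [0.4451 0.0022 0.1313] yaw 87.5 tilt 0.11 F [-1.7 -0.8  6.7] grip 0.224 40.1
-> [ 6.130e-01 -4.300e-03  1.313e-01  8.780e+01] shift [0.0009, 0.168, 0.0003] turn [0.1, 0.03, -0.3]
```

Call:
carry_out:
  motion:
    - {"xyz": [0,0.01,-0.002],"angular": [0,0,0]}
    - {"xyz": [0,0.03,-0.002],"angular": [0,0,0]}
    - {"xyz": [0,0.055,-0.002],"angular": [0,0,0]}
    - {"xyz": [0,0.08,-0.002],"angular": [0,0,0]}
    - {"xyz": [0.001,0.105,-0.002],"angular": [0,0,0]}
    - {"xyz": [0.001,0.13,-0.002],"angular": [0,0,0]}
    - {"xyz": [0.001,0.15,-0.002],"angular": [0,0,0]}
    - {"xyz": [0.001,0.165,-0.002],"angular": [0,0,0]}
    - {"xyz": [0.001,0.169,-0.002],"angular": [0,0,0]}
    - {"xyz": [0.001,0.169,-0.002],"angular": [0,0,0]}
    - {"xyz": [0.001,0.169,-0.002],"angular": [0,0,0]}

```text
clock: 4.05
position: [0.6128, -0.0044, 0.1315]
ee_rot: [0.722, 0.691, -0.001, -0.0]
ft_force: [-2.4, -0.6, -5.5]
grip_width: 0.227
grasp_force: 42.2
```

```bash
python3 -c "
from h import *
st()"
```

```text
t 4.05 p [ 0.6128 -0.0044  0.1315] yaw 87.48 tilt 0.1 F [-2.4 -0.6 -5.5] grip 0.227 42.2
```

Open by about 168 mm. Release, rise, then look.

Call:
carry_out:
  motion:
    - {"xyz": [0,0,0],"angular": [0,0,0]}
    - {"xyz": [0,0,0],"angular": [0,0,0]}
    - {"xyz": [0,0,0],"angular": [0,0,0]}
    - {"xyz": [0,0,-0.03],"angular": [0,0,0]}
    - {"xyz": [0,0,-0.07],"angular": [0,0,0]}
    - {"xyz": [0,0,-0.1],"angular": [0,0,0]}
    - {"xyz": [0.01,0,-0.12],"angular": [0,0,8]}
    - {"xyz": [0.05,0,-0.12],"angular": [0,0,16]}
    - {"xyz": [0.1,0,-0.12],"angular": [0,0,24]}
    - {"xyz": [0.15,0,-0.12],"angular": [0,0,32]}
    - {"xyz": [0.2,0,-0.12],"angular": [0,0,40]}
    - {"xyz": [0.25,0,-0.12],"angular": [0,0,48]}
  hand: 0.7

```text
clock: 5.25
position: [0.6243, 0.2471, 0.2528]
ee_rot: [0.942, 0.335, 0.001, 0.0]
ft_force: [0.8, -0.6, -0.1]
grip_width: 0.698
grasp_force: 0.0
```

```bash
python3 - <<'E'
from h import *
st(); c=snap('top','top2.png'); snap('scene','scene2.png')
cv2.imwrite('pics/crop2.png',cv2.resize(c['img'][115:275,255:425,::-1],None,fx=3.7,fy=3.7,interpolation=cv2.INTER_CUBIC))
E
```

```text
t 5.25 p [0.6243 0.2471 0.2528] yaw 39.12 tilt 0.07 F [ 0.8 -0.6 -0.1] grip 0.698 0.0
```

View pics/crop2.png

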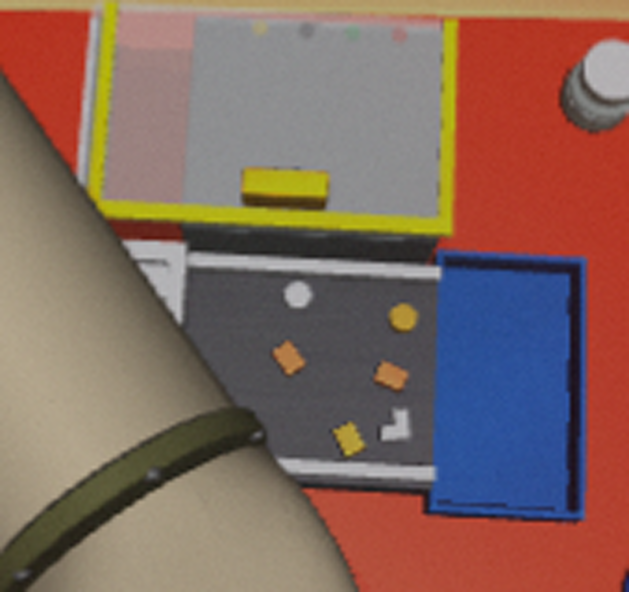

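The crop shows the guard open and six scraps on the bed. The arm hides the brackets, so I'll check them in the scene view.

```bash
python3 - <<'E'
from h import *
c=snap('scene')
for x in(0,-50):
    print(x,[np.round(proj(c,[*d2w(x+a,120+b),.097])).tolist() for a,b in((-18,-15),(18,-15),(18,15),(-18,15))])
cv2.imwrite('pics/crop3.png',cv2.resize(c['img'][130:260,250:420,::-1],None,fx=4.5,fy=4.5,interpolation=cv2.INTER_CUBIC))
w=d2w(0,120); rel(*w,.2,-2.2); rel(*w,.08,-2.2)
t=cv2.cvtColor(cv2.imread('pics/top2.png'),cv2.COLOR_BGR2RGB); c2=camera('top'); 
for u,v in((298,294),(403,318),(289,357),(392,376),(348,438),(396,425)): print(w2d(at(c2,255+u/3.7,115+v/3.7,.063)))
E
```

```text
0 [[339.0, 178.0], [347.0, 185.0], [355.0, 181.0], [347.0, 174.0]]
-50 [[328.0, 168.0], [336.0, 175.0], [344.0, 171.0], [336.0, 164.0]]
-> [ 0.5081  0.0994  0.2    -2.2   ] shift [-0.1848, 0.0431, 0.0521] turn [-0.13, -0.02, 42.03]
-> [ 0.5081  0.0994  0.08   -2.2   ] shift [-0.185, 0.0433, 0.1721] turn [-0.13, -0.02, 42.03]
[49.   7.3]
[ 35.1 -71.5]
[ 1.  11.6]
[ -9.  -64.8]
[-56.5 -34.4]
[-45. -69.]
```

View pics/crop3.png

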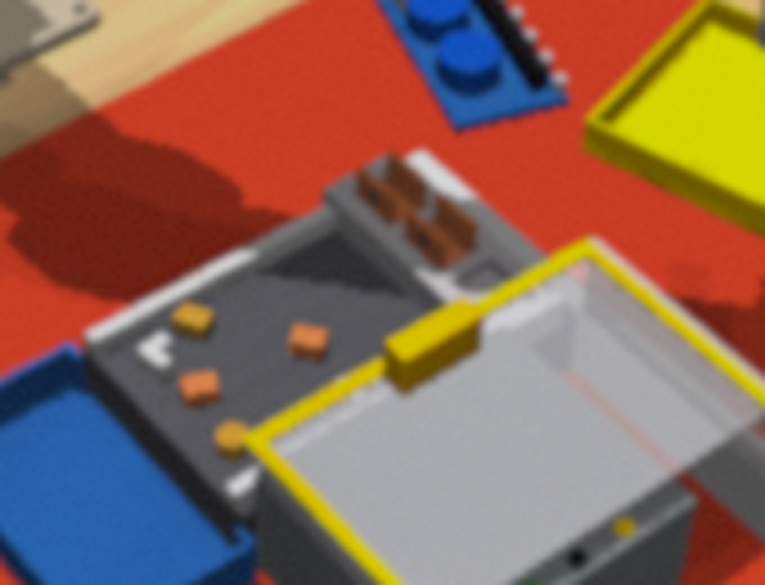

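Two brackets, matching the predicted pixels at the centre and near pockets. Going to the centre one.

Call:
carry_out:
  motion:
    - {"xyz": [-0.04,0.01,0.0],"angular": [0,0,8]}
    - {"xyz": [-0.08,0.02,0.0],"angular": [0,0,16]}
    - {"xyz": [-0.12,0.03,0.02],"angular": [0,0,24]}
    - {"xyz": [-0.16,0.038,0.04],"angular": [0,0,32]}
    - {"xyz": [-0.185,0.043,0.06],"angular": [0,0,40]}
    - {"xyz": [-0.185,0.043,0.08],"angular": [0,0,42]}
    - {"xyz": [-0.185,0.043,0.1],"angular": [0,0,42]}
    - {"xyz": [-0.185,0.043,0.11],"angular": [0,0,42]}
    - {"xyz": [-0.185,0.043,0.11],"angular": [0,0,42]}

```text
clock: 6.35
position: [0.5084, 0.0932, 0.1415]
ee_rot: [1.0, -0.022, -0.001, 0.0]
ft_force: [1.3, 1.3, 0.5]
grip_width: 0.699
grasp_force: 0.0
```

```bash
python3 - <<'E'
from h import *
st(); w=d2w(0,120); rel(*w,.081,-2.2)
E
```

```text
t 6.35 p [0.5084 0.0932 0.1415] yaw -2.57 tilt 0.09 F [1.3 1.3 0.5] grip 0.699 0.0
-> [ 0.5081  0.0994  0.081  -2.2   ] shift [-0.0004, -0.0063, 0.0605] turn [0.03, 0.09, -0.37]
```

Call:
carry_out:
  motion:
    - {"xyz": [0,-0.006,0.02],"angular": [0,0,-0.4]}
    - {"xyz": [0,-0.006,0.02],"angular": [0,0,-0.4]}
    - {"xyz": [0,-0.006,0.02],"angular": [0,0,-0.4]}

```text
clock: 6.65
position: [0.5094, 0.1003, 0.1232]
ee_rot: [1.0, -0.018, 0.0, -0.0]
ft_force: [0.8, 0.4, 0.1]
grip_width: 0.699
grasp_force: 0.0
```

```bash
python3 - <<'E'
from h import *
st(); w=d2w(0,120); rel(*w,.081,-2.2)
E
```

```text
t 6.65 p [0.5094 0.1003 0.1232] yaw -2.11 tilt 0.02 F [0.8 0.4 0.1] grip 0.699 0.0
-> [ 0.5081  0.0994  0.081  -2.2   ] shift [-0.0013, 0.0009, 0.0422] turn [-0.0, -0.02, 0.09]
```

Call:
carry_out:
  motion:
    - {"xyz": [-0.001,0.001,0.02],"angular": [0,0,0]}
    - {"xyz": [-0.001,0.001,0.035],"angular": [0,0,0]}
    - {"xyz": [-0.001,0.001,0.042],"angular": [0,0,0]}
    - {"xyz": [-0.001,0.001,0.042],"angular": [0,0,0]}

```text
clock: 7.05
position: [0.5076, 0.0993, 0.0797]
ee_rot: [1.0, -0.018, -0.001, 0.0]
ft_force: [-1.1, -0.1, 0.1]
grip_width: 0.697
grasp_force: 0.0
```

Call:
carry_out:
  motion:
    - {"xyz": [0,0,0],"angular": [0,0,0]}
    - {"xyz": [0,0,0],"angular": [0,0,0]}
    - {"xyz": [0,0,0],"angular": [0,0,0]}
    - {"xyz": [0,0,0],"angular": [0,0,0]}
    - {"xyz": [0,0,0],"angular": [0,0,0]}
    - {"xyz": [0,0,0],"angular": [0,0,0]}
    - {"xyz": [0,0,0],"angular": [0,0,0]}
  hand: 0
  grip_force: 40

```text
clock: 7.75
position: [0.5089, 0.1013, 0.0817]
ee_rot: [1.0, -0.018, 0.001, -0.001]
ft_force: [-0.4, 5.8, 4.1]
grip_width: 0.339
grasp_force: 43.7
```

Call:
carry_out:
  motion:
    - {"xyz": [0,0,-0.01],"angular": [0,0,0]}
    - {"xyz": [0,0,-0.03],"angular": [0,0,0]}
    - {"xyz": [0,0,-0.05],"angular": [0,0,0]}
    - {"xyz": [0,0,-0.07],"angular": [0,0,0]}
    - {"xyz": [0,0,-0.08],"angular": [0,0,0]}
    - {"xyz": [0,0,-0.08],"angular": [0,0,0]}

```text
clock: 8.35
position: [0.5089, 0.0996, 0.1617]
ee_rot: [1.0, -0.019, 0.001, -0.0]
ft_force: [-0.3, 0.8, -0.5]
grip_width: 0.335
grasp_force: 43.2
```

```bash
python3 - <<'E'
from h import *
st()
# tray centre .4985,.3985 yaw 13.9: slots at tray y +-40
for s in(40,-40):
    t=np.radians(13.9); w=np.array([.4985,.3985])+np.array([-np.sin(t),np.cos(t)])*s/1000; print(w); rel(*w,.16,13.9)
E
```

```text
t 8.35 p [0.5089 0.0996 0.1617] yaw -2.12 tilt 0.16 F [-0.3  0.8 -0.5] grip 0.335 43.2
[0.48889088 0.43732866]
-> [ 0.4889  0.4373  0.16   13.9   ] shift [-0.0325, -0.3368, 0.0016] turn [0.02, -0.16, -16.02]
[0.50810912 0.35967134]
-> [ 0.5081  0.3597  0.16   13.9   ] shift [-0.0104, -0.2599, 0.0017] turn [0.02, -0.16, -16.02]
```

Call:
carry_out:
  motion:
    - {"xyz": [-0.002,-0.02,0],"angular": [0,0,0]}
    - {"xyz": [-0.006,-0.055,0],"angular": [0,0,-2]}
    - {"xyz": [-0.01,-0.095,0],"angular": [0,0,-4]}
    - {"xyz": [-0.014,-0.135,0],"angular": [0,0,-6]}
    - {"xyz": [-0.018,-0.175,0],"angular": [0,0,-8]}
    - {"xyz": [-0.022,-0.215,0],"angular": [0,0,-10]}
    - {"xyz": [-0.026,-0.255,0],"angular": [0,0,-12]}
    - {"xyz": [-0.03,-0.295,0],"angular": [0,0,-14]}
    - {"xyz": [-0.032,-0.325,0.02],"angular": [0,0,-16]}
    - {"xyz": [-0.032,-0.337,0.04],"angular": [0,0,-16]}
    - {"xyz": [-0.032,-0.337,0.06],"angular": [0,0,-16]}
    - {"xyz": [-0.032,-0.337,0.06],"angular": [0,0,-16]}

```text
clock: 9.55
position: [0.4866, 0.4361, 0.0958]
ee_rot: [0.993, 0.121, -0.003, 0.002]
ft_force: [-1.0, -0.4, -0.3]
grip_width: 0.339
grasp_force: 43.1
```

```bash
python3 - <<'E'
from h import *
st(); rel(.4889,.4373,.024,13.9)
E
```

```text
t 9.55 p [0.4866 0.4361 0.0958] yaw 13.95 tilt 0.38 F [-1.  -0.4 -0.3] grip 0.339 43.1
-> [ 0.4889  0.4373  0.024  13.9   ] shift [0.003, -0.0008, 0.0718] turn [0.17, 0.34, 0.05]
```

Call:
carry_out:
  motion:
    - {"xyz": [0.001,0,0.02],"angular": [0,0,0]}
    - {"xyz": [0.001,0,0.04],"angular": [0,0,0]}
    - {"xyz": [0.001,0,0.055],"angular": [0,0,0]}
    - {"xyz": [0.001,0,0.064],"angular": [0,0,0]}
    - {"xyz": [0.001,0,0.068],"angular": [0,0,0]}
    - {"xyz": [0.001,0,0.068],"angular": [0,0,0]}
    - {"xyz": [0.001,0,0.068],"angular": [0,0,0]}

```text
clock: 10.25
position: [0.4898, 0.438, 0.0331]
ee_rot: [0.993, 0.121, 0.0, -0.0]
ft_force: [0.5, 0.9, -0.5]
grip_width: 0.339
grasp_force: 43.2
```

```bash
python3 - <<'E'
from h import *
st(); rel(.4889,.4373,.024,13.9)
E
```

```text
t 10.25 p [0.4898 0.438  0.0331] yaw 13.89 tilt 0.06 F [ 0.5  0.9 -0.5] grip 0.339 43.2
-> [ 0.4889  0.4373  0.024  13.9   ] shift [-0.001, 0.0005, 0.0091] turn [-0.03, -0.06, -0.01]
```

Call:
carry_out:
  motion:
    - {"xyz": [0,0,0.006],"angular": [0,0,0]}
    - {"xyz": [0,0,0.01],"angular": [0,0,0]}
    - {"xyz": [0,0,0.01],"angular": [0,0,0]}
    - {"xyz": [0,0,0.01],"angular": [0,0,0]}

```text
clock: 10.65
position: [0.4894, 0.4376, 0.0222]
ee_rot: [0.993, 0.121, -0.0, 0.0]
ft_force: [0.1, 0.1, -0.5]
grip_width: 0.339
grasp_force: 43.2
```

Call:
carry_out:
  motion:
    - {"xyz": [0,0,0],"angular": [0,0,0]}
    - {"xyz": [0,0,0],"angular": [0,0,0]}
    - {"xyz": [0,0,0],"angular": [0,0,0]}
    - {"xyz": [0,0,0],"angular": [0,0,0]}
    - {"xyz": [0,0,-0.03],"angular": [0,0,0]}
    - {"xyz": [0,0,-0.07],"angular": [0,0,0]}
    - {"xyz": [0,0,-0.11],"angular": [0,0,0]}
    - {"xyz": [0,0,-0.12],"angular": [0,0,0]}
    - {"xyz": [0,0,-0.12],"angular": [0,0,0]}
    - {"xyz": [0,0,-0.12],"angular": [0,0,0]}
  hand: 0.5

```text
clock: 11.65
position: [0.4892, 0.4371, 0.1411]
ee_rot: [0.993, 0.121, -0.0, 0.001]
ft_force: [-0.4, -1.2, -0.3]
grip_width: 0.499
grasp_force: 0.0
```

```bash
python3 - <<'E'
from h import *
st(); rel(*d2w(-50,120),.081,-2.2)
E
```

```text
t 11.65 p [0.4892 0.4371 0.1411] yaw 13.88 tilt 0.08 F [-0.4 -1.2 -0.3] grip 0.499 0.0
-> [ 0.4581  0.1013  0.081  -2.2   ] shift [-0.1107, 0.3185, 0.0605] turn [0.06, 0.05, 16.08]
```

Next: bracket at the near pocket.

Call:
carry_out:
  motion:
    - {"xyz": [-0.013,0.035,0],"angular": [0,0,2]}
    - {"xyz": [-0.027,0.075,0],"angular": [0,0,4]}
    - {"xyz": [-0.041,0.115,0],"angular": [0,0,6]}
    - {"xyz": [-0.055,0.155,0],"angular": [0,0,8]}
    - {"xyz": [-0.069,0.195,0],"angular": [0,0,10]}
    - {"xyz": [-0.083,0.235,0],"angular": [0,0,12]}
    - {"xyz": [-0.097,0.275,0],"angular": [0,0,14]}
    - {"xyz": [-0.108,0.305,0],"angular": [0,0,16]}
    - {"xyz": [-0.111,0.3185,0.005],"angular": [0,0,16.1]}
    - {"xyz": [-0.111,0.3185,0.015],"angular": [0,0,16.1]}
    - {"xyz": [-0.111,0.3185,0.015],"angular": [0,0,16.1]}
    - {"xyz": [-0.111,0.3185,0.015],"angular": [0,0,16.1]}
  hand: 0.7

```text
clock: 12.85
position: [0.4576, 0.1034, 0.1266]
ee_rot: [1.0, -0.018, -0.001, -0.0]
ft_force: [0.1, 0.2, 0.7]
grip_width: 0.698
grasp_force: 0.0
```

```bash
python3 - <<'E'
from h import *
st(); rel(*d2w(-50,120),.081,-2.2)
E
```

```text
t 12.85 p [0.4576 0.1034 0.1266] yaw -2.06 tilt 0.09 F [0.1 0.2 0.7] grip 0.698 0.0
-> [ 0.4581  0.1013  0.081  -2.2   ] shift [0.0007, 0.0021, 0.0456] turn [-0.03, 0.09, 0.14]
```

Call:
carry_out:
  motion:
    - {"xyz": [0.0,0.0,0.02],"angular": [0,0,0]}
    - {"xyz": [0.0,0.0,0.037],"angular": [0,0,0]}
    - {"xyz": [0,0,0.045],"angular": [0,0,0]}
    - {"xyz": [0,0,0.045],"angular": [0,0,0]}
    - {"xyz": [0,0,0.045],"angular": [0,0,0]}

```text
clock: 13.35
position: [0.4584, 0.1025, 0.0828]
ee_rot: [1.0, -0.019, 0.0, -0.0]
ft_force: [0.2, -0.5, 0.3]
grip_width: 0.699
grasp_force: 0.0
```

Call:
carry_out:
  motion:
    - {"xyz": [0,0,0],"angular": [0,0,0]}
    - {"xyz": [0,0,0],"angular": [0,0,0]}
    - {"xyz": [0,0,0],"angular": [0,0,0]}
    - {"xyz": [0,0,0],"angular": [0,0,0]}
    - {"xyz": [0,0,0],"angular": [0,0,0]}
    - {"xyz": [0,0,0],"angular": [0,0,0]}
    - {"xyz": [0,0,0],"angular": [0,0,0]}
  hand: 0

```text
clock: 14.05
position: [0.459, 0.1033, 0.0835]
ee_rot: [1.0, -0.019, 0.001, -0.001]
ft_force: [-0.9, 5.6, 6.7]
grip_width: 0.34
grasp_force: 43.2
```

Call:
carry_out:
  motion:
    - {"xyz": [0,0,-0.01],"angular": [0,0,0]}
    - {"xyz": [0,0,-0.03],"angular": [0,0,0]}
    - {"xyz": [0,0,-0.05],"angular": [0,0,0]}
    - {"xyz": [0,0,-0.07],"angular": [0,0,0]}
    - {"xyz": [0,0,-0.08],"angular": [0,0,0]}
    - {"xyz": [0,0,-0.08],"angular": [0,0,0]}
    - {"xyz": [0,0,-0.08],"angular": [0,0,0]}

```text
clock: 14.75
position: [0.4578, 0.1016, 0.1616]
ee_rot: [1.0, -0.019, -0.0, 0.0]
ft_force: [0.7, -0.7, -1.2]
grip_width: 0.34
grasp_force: 46.9
```

```bash
python3 - <<'E'
from h import *
st(); rel(.5081,.3597,.1,13.9)
E
```

```text
t 14.75 p [0.4578 0.1016 0.1616] yaw -2.22 tilt 0.04 F [ 0.7 -0.7 -1.2] grip 0.34 46.9
-> [ 0.5081  0.3597  0.1    13.9   ] shift [0.0403, -0.2599, 0.0615] turn [0.02, 0.03, -16.12]
```

Call:
carry_out:
  motion:
    - {"xyz": [0.003,-0.02,0],"angular": [0,0,0]}
    - {"xyz": [0.009,-0.055,0],"angular": [0,0,-2]}
    - {"xyz": [0.015,-0.095,0],"angular": [0,0,-5]}
    - {"xyz": [0.021,-0.135,0],"angular": [0,0,-8]}
    - {"xyz": [0.027,-0.175,0],"angular": [0,0,-11]}
    - {"xyz": [0.033,-0.215,0],"angular": [0,0,-14]}
    - {"xyz": [0.038,-0.25,0.01],"angular": [0,0,-16]}
    - {"xyz": [0.04,-0.26,0.03],"angular": [0,0,-16.1]}
    - {"xyz": [0.04,-0.26,0.06],"angular": [0,0,-16.1]}
    - {"xyz": [0.04,-0.26,0.09],"angular": [0,0,-16.1]}
    - {"xyz": [0.04,-0.26,0.11],"angular": [0,0,-16.1]}
    - {"xyz": [0.04,-0.26,0.12],"angular": [0,0,-16.1]}

```text
clock: 15.95
position: [0.5065, 0.359, 0.0387]
ee_rot: [0.993, 0.121, -0.002, 0.001]
ft_force: [-0.1, -0.4, -0.2]
grip_width: 0.335
grasp_force: 46.2
```

Call:
carry_out:
  motion:
    - {"xyz": [0,0,0.005],"angular": [0,0,0]}
    - {"xyz": [0,0,0.01],"angular": [0,0,0]}
    - {"xyz": [0,0,0.014],"angular": [0,0,0]}
    - {"xyz": [0,0,0.014],"angular": [0,0,0]}
    - {"xyz": [0,0,0.014],"angular": [0,0,0]}

```text
clock: 16.45
position: [0.5084, 0.3603, 0.0288]
ee_rot: [0.993, 0.121, 0.0, -0.0]
ft_force: [0.2, 0.4, 0.3]
grip_width: 0.333
grasp_force: 46.2
```

```bash
python3 - <<'E'
from h import *
st(); rel(.5081,.3597,.0245,13.9)
E
```

```text
t 16.45 p [0.5084 0.3603 0.0288] yaw 13.88 tilt 0.05 F [0.2 0.4 0.3] grip 0.333 46.2
-> [ 0.5081  0.3597  0.0245 13.9   ] shift [-0.0004, 0.0005, 0.0043] turn [-0.01, -0.05, -0.02]
```

Call:
carry_out:
  motion:
    - {"xyz": [0,0,0.004],"angular": [0,0,0]}
    - {"xyz": [0,0,0.004],"angular": [0,0,0]}
    - {"xyz": [0,0,0.004],"angular": [0,0,0]}

```text
clock: 16.75
position: [0.5081, 0.36, 0.0243]
ee_rot: [0.993, 0.121, -0.0, 0.0]
ft_force: [-0.0, 0.0, -0.9]
grip_width: 0.336
grasp_force: 46.2
```

Call:
carry_out:
  motion:
    - {"xyz": [0,0,0],"angular": [0,0,0]}
    - {"xyz": [0,0,0],"angular": [0,0,0]}
    - {"xyz": [0,0,0],"angular": [0,0,0]}
    - {"xyz": [0,0,0],"angular": [0,0,0]}
    - {"xyz": [0,0,-0.04],"angular": [0,0,0]}
    - {"xyz": [0,0,-0.08],"angular": [0,0,0]}
    - {"xyz": [0,0,-0.12],"angular": [0,0,0]}
    - {"xyz": [0,0,-0.16],"angular": [0,0,0]}
    - {"xyz": [-0.02,0.04,-0.18],"angular": [0,0,0]}
    - {"xyz": [-0.04,0.08,-0.19],"angular": [0,0,0]}
    - {"xyz": [-0.06,0.12,-0.19],"angular": [0,0,0]}
    - {"xyz": [-0.06,0.12,-0.19],"angular": [0,0,0]}
  hand: 0.5

```text
clock: 17.95
position: [0.4792, 0.223, 0.2146]
ee_rot: [0.993, 0.117, 0.0, 0.002]
ft_force: [1.2, 0.2, -0.8]
grip_width: 0.497
grasp_force: 0.0
```

```bash
python3 - <<'E'
from h import *
st(); c=snap('top','top4.png'); s=snap('scene')
a=cv2.resize(c['img'][165:260,140:240,::-1],None,fx=4,fy=4); b=cv2.resize(s['img'][110:200,370:460,::-1],None,fx=4,fy=4)
d=cv2.resize(c['img'][160:275,420:520,::-1],None,fx=3,fy=3.)
H=max(i.shape[0] for i in(a,b)); pad=lambda i:cv2.copyMakeBorder(i,0,H-i.shape[0],0,0,0)
cv2.imwrite('pics/crop4.png',np.hstack([pad(a),pad(b)])); cv2.imwrite('pics/crop5.png',cv2.resize(c['img'][160:220,435:515,::-1],None,fx=8,fy=8,interpolation=cv2.INTER_CUBIC))
E
```

```text
t 17.95 p [0.4792 0.223  0.2146] yaw 13.47 tilt 0.23 F [ 1.2  0.2 -0.8] grip 0.497 0.0
```

View pics/crop4.png

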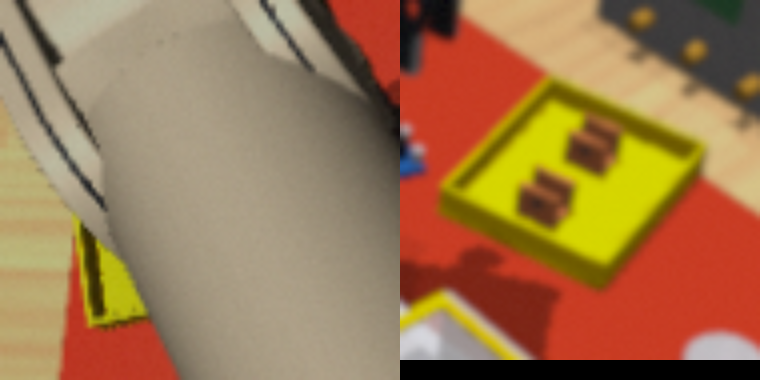

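View pics/crop5.png

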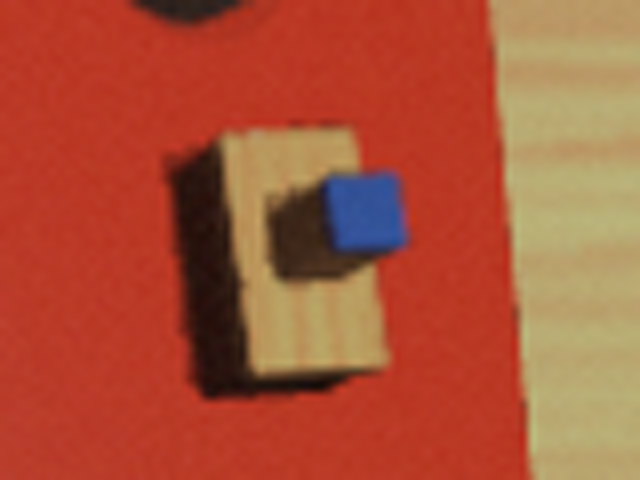

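Both brackets stand in the parts tray. The brush's blue end is at about px (481,186), with the wood back's long side roughly along world x.

```bash
cat >> h.py <<'E'
def brush():
    for n in('top','scene'):
        c=snap(n);H=hsv(c); h,s,v=[H[:,:,i].astype(int) for i in range(3)]
        o,wd=(abs(h-110)<12)&(s>100)&(v>50),(abs(h-17)<7)&(s>70)&(s<185)&(v>120)
        for q in blobs(o,20):
            M=cv2.moments(q); p=at(c,M['m10']/M['m00'],M['m01']/M['m00'],.11)
            if np.hypot(p[0]-.55,p[1]+.4)<.2 and cv2.contourArea(q)<150: print(n,'blue',p[:2],cv2.contourArea(q),rect(c,q,.11))
        if n=='top':
            for q in blobs(wd,150,(420,150,515,285)): print('wood',rect(c,q,.056))
E
python3 - <<'E'
from h import *
brush(); c=camera('top')
P=[at(c,435+u/8,160+v/8,.056)[:2] for u,v in((222,135),(355,128),(388,365),(250,375))]
print(np.round(P,4).tolist(),np.mean(P,0))
e=(P[0]+P[1]-P[2]-P[3]); print(np.degrees(np.arctan2(e[1],e[0])),np.linalg.norm(e)/2)
rel(*d2w(0,0),.26,0)
E
```

```text
top blue [ 0.57194759 -0.39882934] 61.0 [ 571.9 -398.3   22.    24.     1.1]
wood [ 368.9 -487.6   28.   106.9   85.4]
wood [ 480.6 -492.7   37.    45.5   85.2]
wood [ 572.2 -399.8   86.8   49.     4.4]
wood [ 642.9 -503.3   56.9  106.1   89.8]
scene blue [ 0.57343929 -0.39932318] 100.5 [ 573.5 -399.6   31.4   22.9    5.9]
scene blue [ 0.42548454 -0.30964835] 96.0 [ 425.3 -309.8   28.    35.1   59.1]
[[0.6118, -0.3749], [0.6153, -0.4231], [0.5297, -0.4284], [0.5254, -0.3792]] [ 0.57055915 -0.40139534]
3.1988233562306068 0.08613028252343663
-> [ 0.5035 -0.0205  0.26    0.    ] shift [-0.0364, 0.2496, -0.0459] turn [-0.04, 0.0, 13.99]
```

Call:
carry_out:
  motion:
    - {"xyz": [-0.006,0.042,-0.035],"angular": [0,0,1]}
    - {"xyz": [-0.012,0.085,-0.046],"angular": [0,0,2]}
    - {"xyz": [-0.018,0.127,-0.046],"angular": [0,0,4]}
    - {"xyz": [-0.024,0.17,-0.046],"angular": [0,0,5]}
    - {"xyz": [-0.03,0.21,-0.046],"angular": [0,0,6]}
    - {"xyz": [-0.036,0.25,-0.046],"angular": [0,0,8]}
    - {"xyz": [-0.036,0.29,-0.046],"angular": [0,0,9]}
    - {"xyz": [-0.036,0.33,-0.046],"angular": [0,0,9]}
    - {"xyz": [-0.036,0.37,-0.046],"angular": [0,0,9]}
    - {"xyz": [-0.036,0.41,-0.046],"angular": [0,0,9]}
    - {"xyz": [-0.036,0.45,-0.046],"angular": [0,0,9]}
    - {"xyz": [-0.036,0.46,-0.046],"angular": [0,0,9]}
  hand: 0.8

```text
clock: 19.4
position: [0.5545, -0.23, 0.259]
ee_rot: [0.999, 0.041, -0.001, 0.0]
ft_force: [-0.8, 0.5, -0.3]
grip_width: 0.802
grasp_force: 0.0
```

```bash
python3 - <<'E'
from h import *
st(); brush(); rel(.572,-.3995,.15,4.4)
E
```

```text
t 19.4 p [ 0.5545 -0.23    0.259 ] yaw 4.68 tilt 0.1 F [-0.8  0.5 -0.3] grip 0.802 0.0
scene blue [ 0.57343929 -0.39932318] 100.5 [ 573.5 -399.6   31.4   22.9    5.9]
scene blue [ 0.42540874 -0.3094937 ] 95.0 [ 425.3 -309.8   28.    35.1   59.1]
-> [ 0.572  -0.3995  0.15    4.4   ] shift [0.0029, 0.1739, 0.1091] turn [-0.05, 0.06, 0.43]
```

Call:
carry_out:
  motion:
    - {"xyz": [0.001,0.04,0],"angular": [0,0,0]}
    - {"xyz": [0.002,0.08,0],"angular": [0,0,0]}
    - {"xyz": [0.003,0.12,0.02],"angular": [0,0,0]}
    - {"xyz": [0.003,0.16,0.04],"angular": [0,0,0]}
    - {"xyz": [0.003,0.174,0.07],"angular": [0,0,0]}
    - {"xyz": [0.003,0.174,0.1],"angular": [0,0,0]}
    - {"xyz": [0.003,0.174,0.11],"angular": [0,0,0]}
    - {"xyz": [0.003,0.174,0.11],"angular": [0,0,0]}
    - {"xyz": [0.003,0.174,0.11],"angular": [0,0,0]}

```text
clock: 20.4
position: [0.5734, -0.3979, 0.1523]
ee_rot: [0.999, 0.044, 0.001, 0.0]
ft_force: [0.7, -0.7, 0.9]
grip_width: 0.8
grasp_force: 0.0
```

```bash
python3 - <<'E'
from h import *
st(); brush(); rel(.5725,-.3995,.067,4.4)
E
```

```text
t 20.4 p [ 0.5734 -0.3979  0.1523] yaw 5.0 tilt 0.13 F [ 0.7 -0.7  0.9] grip 0.8 0.0
top blue [ 0.56881499 -0.4003908 ] 40.0 [ 570.6 -399.1   19.3   22.     1.1]
wood [ 378.7 -487.    30.9  126.2   85.3]
wood [ 479.1 -494.1   37.8   45.4   89.7]
scene blue [ 0.57427222 -0.39956094] 83.5 [ 574.2 -399.9   29.1   21.6    2.5]
scene blue [ 0.42727213 -0.30095674] 36.0 [ 426.4 -300.2   15.1   29.8   73.2]
-> [ 0.5725 -0.3995  0.067   4.4   ] shift [-0.0011, 0.0006, 0.0857] turn [0.1, -0.16, 0.55]
```

Call:
carry_out:
  motion:
    - {"xyz": [-0.001,0.001,0.02],"angular": [0,0,0.5]}
    - {"xyz": [-0.001,0.001,0.045],"angular": [0,0,0.5]}
    - {"xyz": [-0.001,0.001,0.07],"angular": [0,0,0.5]}
    - {"xyz": [-0.001,0.001,0.084],"angular": [0,0,0.5]}
    - {"xyz": [-0.001,0.001,0.084],"angular": [0,0,0.5]}
    - {"xyz": [-0.001,0.001,0.084],"angular": [0,0,0.5]}

```text
clock: 21.1
position: [0.5718, -0.4005, 0.0678]
ee_rot: [0.999, 0.038, 0.001, 0.0]
ft_force: [-0.3, -0.4, -0.3]
grip_width: 0.799
grasp_force: 0.0
```

Call:
carry_out:
  motion:
    - {"xyz": [0,0,0],"angular": [0,0,0]}
    - {"xyz": [0,0,0],"angular": [0,0,0]}
    - {"xyz": [0,0,0],"angular": [0,0,0]}
    - {"xyz": [0,0,0],"angular": [0,0,0]}
    - {"xyz": [0,0,0],"angular": [0,0,0]}
    - {"xyz": [0,0,0],"angular": [0,0,0]}
    - {"xyz": [0,0,0],"angular": [0,0,0]}
    - {"xyz": [0,0,0],"angular": [0,0,0]}
  hand: 0
  grip_force: 80

```text
clock: 21.9
position: [0.5716, -0.4004, 0.0673]
ee_rot: [0.999, 0.038, 0.001, 0.0]
ft_force: [-0.7, -0.4, 6.2]
grip_width: 0.295
grasp_force: 79.0
```

```bash
python3 - <<'E'
from h import *
st()
E
```

```text
t 21.9 p [ 0.5716 -0.4004  0.0673] yaw 4.39 tilt 0.09 F [-0.7 -0.4  6.2] grip 0.295 79.0
```

Call:
carry_out:
  motion:
    - {"xyz": [0,0,-0.01],"angular": [0,0,0]}
    - {"xyz": [0,0,-0.03],"angular": [0,0,0]}
    - {"xyz": [0,0,-0.06],"angular": [0,0,0]}
    - {"xyz": [0,0,-0.09],"angular": [0,0,0]}
    - {"xyz": [0,0,-0.12],"angular": [0,0,0]}
    - {"xyz": [0,0,-0.14],"angular": [0,0,0]}
    - {"xyz": [0,0,-0.14],"angular": [0,0,0]}
    - {"xyz": [0,0,-0.14],"angular": [0,0,0]}

```text
clock: 22.7
position: [0.5708, -0.4001, 0.206]
ee_rot: [0.999, 0.038, -0.0, -0.0]
ft_force: [-0.6, 0.4, -0.6]
grip_width: 0.296
grasp_force: 78.5
```

```bash
python3 - <<'E'
from h import *
st(); rel(*d2w(0,-120),.207,-2.2); rel(*d2w(25,55),.207,-2.2)
E
```

```text
t 22.7 p [ 0.5708 -0.4001  0.206 ] yaw 4.39 tilt 0.02 F [-0.6  0.4 -0.6] grip 0.296 78.5
-> [ 0.4989 -0.1404  0.207  -2.2   ] shift [-0.0519, -0.2644, -0.001] turn [-0.0, 0.02, 6.59]
-> [ 0.5306  0.0335  0.207  -2.2   ] shift [-0.007, -0.4354, -0.001] turn [-0.0, 0.02, 6.59]
```

Call:
carry_out:
  motion:
    - {"xyz": [-0.004,-0.02,0],"angular": [0,0,1]}
    - {"xyz": [-0.012,-0.055,0],"angular": [0,0,2]}
    - {"xyz": [-0.02,-0.095,0],"angular": [0,0,3]}
    - {"xyz": [-0.028,-0.135,0],"angular": [0,0,4]}
    - {"xyz": [-0.032,-0.175,0],"angular": [0,0,5]}
    - {"xyz": [-0.032,-0.215,0],"angular": [0,0,6]}
    - {"xyz": [-0.03,-0.255,0],"angular": [0,0,6.6]}
    - {"xyz": [-0.026,-0.295,0],"angular": [0,0,6.6]}
    - {"xyz": [-0.022,-0.335,0],"angular": [0,0,6.6]}
    - {"xyz": [-0.016,-0.375,0],"angular": [0,0,6.6]}
    - {"xyz": [-0.01,-0.415,0],"angular": [0,0,6.6]}
    - {"xyz": [-0.007,-0.435,0],"angular": [0,0,6.6]}

```text
clock: 23.9
position: [0.5296, 0.0371, 0.2049]
ee_rot: [1.0, -0.017, -0.001, -0.001]
ft_force: [0.2, -0.6, -0.4]
grip_width: 0.295
grasp_force: 78.6
```

Call:
carry_out:
  motion:
    - {"xyz": [0,0,0.02],"angular": [0,0,0]}
    - {"xyz": [0,0,0.04],"angular": [0,0,0]}
    - {"xyz": [0,0,0.05],"angular": [0,0,0]}
    - {"xyz": [0,0,0.05],"angular": [0,0,0]}
    - {"xyz": [0,0,0.05],"angular": [0,0,0]}

```text
clock: 24.4
position: [0.5307, 0.0329, 0.1564]
ee_rot: [1.0, -0.019, -0.0, -0.0]
ft_force: [0.0, 0.1, -1.2]
grip_width: 0.297
grasp_force: 78.8
```

```bash
python3 - <<'E'
from h import *
st(); print(w2d(get_obs()['position'])); rel(*d2w(25,55),.118,-2.2)
c=snap('scene'); cv2.imwrite('pics/crop6.png',cv2.resize(c['img'][110:280,220:420,::-1],None,fx=3.5,fy=3.5,interpolation=cv2.INTER_CUBIC))
E
```

```text
t 24.4 p [0.5307 0.0329 0.1564] yaw -2.22 tilt 0.03 F [ 0.   0.1 -1.2] grip 0.297 78.8
[25.2 54.4]
-> [ 0.5306  0.0335  0.118  -2.2   ] shift [-0.0002, -0.0006, 0.0384] turn [-0.0, 0.03, -0.02]
```

View pics/crop6.png

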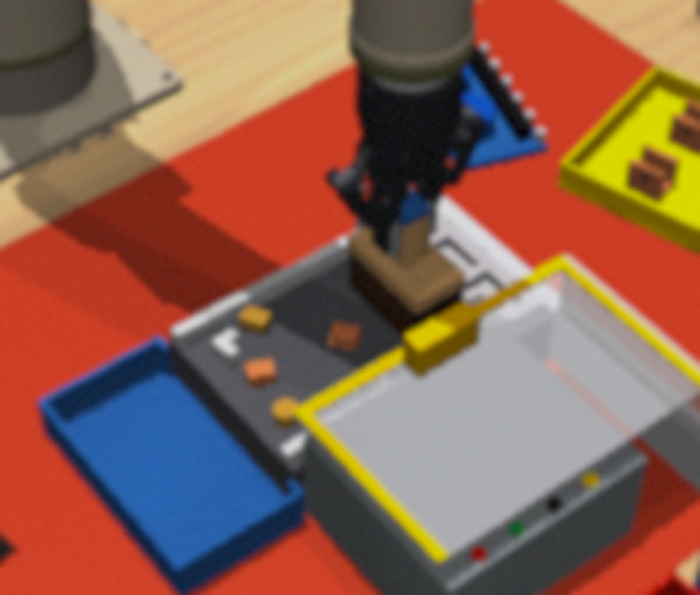

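The brush is held upright over the bed beside the die block. Lowering it now.

Call:
carry_out:
  motion:
    - {"xyz": [0,0,0.015],"angular": [0,0,0]}
    - {"xyz": [0,0,0.028],"angular": [0,0,0]}
    - {"xyz": [0,0,0.035],"angular": [0,0,0]}
    - {"xyz": [0,0,0.038],"angular": [0,0,0]}
    - {"xyz": [0,0,0.038],"angular": [0,0,0]}
    - {"xyz": [0,0,0.038],"angular": [0,0,0]}

```text
clock: 25.05
position: [0.5299, 0.034, 0.124]
ee_rot: [1.0, -0.019, -0.0, 0.001]
ft_force: [-41.6, -1.1, 74.6]
grip_width: 0.295
grasp_force: 88.9
```

```bash
python3 - <<'E'
from h import *
st(); print(w2d(get_obs()['position']))
E
```

```text
t 25.05 p [0.5299 0.034  0.124 ] yaw -2.18 tilt 0.13 F [-41.6  -1.1  74.6] grip 0.295 88.9
[24.3 55.5]
```

Call:
carry_out:
  motion:
    - {"xyz": [0,0,-0.01],"angular": [0,0,0]}
    - {"xyz": [0,0,-0.025],"angular": [0,0,0]}
    - {"xyz": [-0.01,0,-0.04],"angular": [0,0,0]}
    - {"xyz": [-0.025,0,-0.04],"angular": [0,0,0]}
    - {"xyz": [-0.025,0,-0.04],"angular": [0,0,0]}

```text
clock: 25.55
position: [0.5049, 0.034, 0.1583]
ee_rot: [1.0, -0.019, -0.0, 0.0]
ft_force: [0.8, -0.9, -2.3]
grip_width: 0.292
grasp_force: 79.3
```

```bash
python3 - <<'E'
from h import *
st(); p=get_obs()['position']; print(w2d(p))
c=snap('top'); t=snap('scene')
h=[]
for n,k in(('top',c),('scene',t)):
    for z in(.043,.045,.02): print(n,z,np.round(proj(k,[p[0],p[1],p[2]+z]),1))
H=hsv(t);m=(abs(H[:,:,0].astype(int)-110)<12)&(H[:,:,1]>100)&(H[:,:,2]>40)
for q in blobs(m,5,(320,140,380,200)):print(cv2.boundingRect(q))
# wall edges: bright pixels along lines of constant die y in the top view
for y in(-20,0,-50,-85):
    g=[]
    for x in np.arange(-90,95,1.):
        u,v=proj(c,[*d2w(x,y),.065]); g.append(int(cv2.getRectSubPix(c['img'].mean(2).astype(np.float32),(1,1),(float(u),float(v)))[0,0]))
    print(y,'x-90..-55',g[0:36:2],'x55..95',g[145::2])
a=cv2.resize(c['img'][175:260,265:390,::-1],None,fx=4,fy=4,interpolation=cv2.INTER_CUBIC); b=cv2.resize(t['img'][150:260,260:385,::-1],None,fx=4,fy=4,interpolation=cv2.INTER_CUBIC)
b=b[:a.shape[0]]
cv2.imwrite('pics/crop7.png',np.vstack([a[:300],b])[:600])
E
```

```text
t 25.55 p [0.5049 0.034  0.1583] yaw -2.2 tilt 0.04 F [ 0.8 -0.9 -2.3] grip 0.292 79.3
[-0.7 54.5]
top 0.043 [316.4 200.8]
top 0.045 [316.4 200.6]
top 0.02 [316.6 202.7]
scene 0.043 [329.2 161.6]
scene 0.045 [329.2 161. ]
scene 0.02 [329.1 167.9]
(328, 157, 8, 8)
(346, 140, 29, 18)
-20 x-90..-55 [138, 137, 136, 136, 137, 137, 136, 137, 136, 136, 138, 137, 137, 137, 136, 136, 135, 135] x55..95 [112, 111, 110, 109, 108, 108, 108, 106, 106, 107, 113, 128, 144, 152, 152, 128, 119, 115, 107, 102]
0 x-90..-55 [142, 141, 140, 140, 141, 140, 140, 141, 143, 142, 140, 139, 140, 141, 141, 141, 141, 140] x55..95 [130, 129, 127, 127, 127, 127, 127, 126, 125, 124, 125, 125, 125, 123, 122, 122, 122, 121, 121, 120]
-50 x-90..-55 [125, 126, 127, 127, 126, 124, 123, 122, 123, 123, 123, 122, 119, 119, 120, 119, 117, 117] x55..95 [78, 77, 76, 74, 75, 87, 126, 161, 180, 180, 170, 120, 52, 46, 44, 43, 44, 43, 44, 50]
-85 x-90..-55 [85, 82, 81, 79, 76, 74, 72, 82, 91, 66, 72, 77, 80, 81, 84, 85, 85, 84] x55..95 [76, 76, 76, 76, 70, 87, 121, 172, 179, 176, 167, 110, 69, 45, 43, 43, 43, 41, 43, 46]
```

View pics/crop7.png

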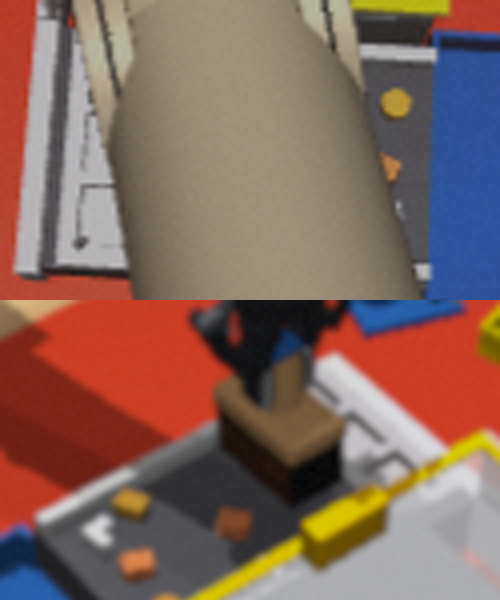

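```bash
python3 - <<'E'
from h import *
c=snap('scene'); z0=get_obs()['position'][2]
for dx in(0,2):
  for s in(.067,.063,.059):
    print(dx,s,[ (np.round((proj(c,[*d2w(-.7+dx+x,54.5+y),z0-s+z])-[260,150])*4+[0,300])).tolist() for x,y,z in((42,-23,0),(-42,-23,0),(42,23,0),(44,-25,.056),(-44,-25,.056))])
E
```

```text
0 0.067 [[286.0, 513.0], [212.0, 443.0], [338.0, 483.0], [287.0, 459.0], [207.0, 385.0]]
0 0.063 [[286.0, 509.0], [212.0, 439.0], [338.0, 479.0], [287.0, 455.0], [207.0, 381.0]]
0 0.059 [[286.0, 505.0], [212.0, 435.0], [338.0, 475.0], [287.0, 450.0], [207.0, 377.0]]
2 0.067 [[287.0, 515.0], [213.0, 444.0], [340.0, 485.0], [289.0, 461.0], [209.0, 387.0]]
2 0.063 [[288.0, 511.0], [213.0, 440.0], [340.0, 481.0], [289.0, 456.0], [209.0, 382.0]]
2 0.059 [[288.0, 507.0], [213.0, 436.0], [340.0, 477.0], [289.0, 452.0], [209.0, 378.0]]
```

Call:
carry_out:
  motion:
    - {"xyz": [0.008,0,0.0],"angular": [0,0,0]}
    - {"xyz": [0.017,0,0.01],"angular": [0,0,0]}
    - {"xyz": [0.017,0,0.022],"angular": [0,0,0]}
    - {"xyz": [0.017,0,0.03],"angular": [0,0,0]}
    - {"xyz": [0.017,0,0.034],"angular": [0,0,0]}
    - {"xyz": [0.017,0,0.034],"angular": [0,0,0]}

```text
clock: 26.3
position: [0.5222, 0.0333, 0.1235]
ee_rot: [1.0, -0.019, -0.001, 0.0]
ft_force: [0.2, 0.0, -0.9]
grip_width: 0.292
grasp_force: 79.3
```

```bash
python3 - <<'E'
from h import *
st(); print(w2d(get_obs()['position']))
E
```

```text
t 26.3 p [0.5222 0.0333 0.1235] yaw -2.2 tilt 0.08 F [ 0.2  0.  -0.9] grip 0.292 79.3
[16.6 54.5]
```

No contact at 0.1235. Probing down in small steps.

Call:
carry_out:
  motion:
    - {"xyz": [0,0,0.002],"angular": [0,0,0]}
    - {"xyz": [0,0,0.0035],"angular": [0,0,0]}
    - {"xyz": [0,0,0.0035],"angular": [0,0,0]}

```text
clock: 26.6
position: [0.5228, 0.0333, 0.1209]
ee_rot: [1.0, -0.019, 0.0, 0.0]
ft_force: [-0.4, 0.6, -1.2]
grip_width: 0.298
grasp_force: 79.3
```

Call:
carry_out:
  motion:
    - {"xyz": [0,0,0.002],"angular": [0,0,0]}
    - {"xyz": [0,0,0.003],"angular": [0,0,0]}
    - {"xyz": [0,0,0.003],"angular": [0,0,0]}

```text
clock: 26.9
position: [0.5227, 0.0333, 0.1177]
ee_rot: [1.0, -0.019, -0.0, 0.0]
ft_force: [0.3, 0.2, -0.8]
grip_width: 0.292
grasp_force: 79.3
```

Call:
carry_out:
  motion:
    - {"xyz": [0,0,0.001],"angular": [0,0,0]}
    - {"xyz": [0,0,0.002],"angular": [0,0,0]}
    - {"xyz": [0,0,0.002],"angular": [0,0,0]}

```text
clock: 27.2
position: [0.5229, 0.0333, 0.1159]
ee_rot: [1.0, -0.019, 0.0, 0.0]
ft_force: [-1.3, -0.1, 0.7]
grip_width: 0.294
grasp_force: 79.8
```

Call:
carry_out:
  motion:
    - {"xyz": [0,0,0.001],"angular": [0,0,0]}
    - {"xyz": [0,0,0.002],"angular": [0,0,0]}
    - {"xyz": [0,0,0.002],"angular": [0,0,0]}

```text
clock: 27.5
position: [0.5238, 0.0333, 0.1155]
ee_rot: [1.0, -0.019, 0.001, 0.0]
ft_force: [-1.4, -0.9, 13.2]
grip_width: 0.297
grasp_force: 81.5
```

Call:
carry_out:
  motion:
    - {"xyz": [0,0,-0.0025],"angular": [0,0,0]}
    - {"xyz": [0,0.005,-0.0025],"angular": [0,0,0]}
    - {"xyz": [0,0.015,-0.0025],"angular": [0,0,0]}
    - {"xyz": [0,0.027,-0.0025],"angular": [0,0,0]}
    - {"xyz": [0,0.039,-0.0025],"angular": [0,0,0]}
    - {"xyz": [0,0.051,-0.0025],"angular": [0,0,0]}
    - {"xyz": [0,0.063,-0.0025],"angular": [0,0,0]}
    - {"xyz": [0,0.075,-0.0025],"angular": [0,0,0]}
    - {"xyz": [0,0.087,-0.0025],"angular": [0,0,0]}
    - {"xyz": [0,0.099,-0.0025],"angular": [0,0,0]}
    - {"xyz": [0,0.111,-0.0025],"angular": [0,0,0]}
    - {"xyz": [0,0.123,-0.0025],"angular": [0,0,0]}

```text
clock: 28.7
position: [0.518, -0.0906, 0.1163]
ee_rot: [1.0, -0.019, 0.0, 0.0]
ft_force: [-0.2, 0.7, -1.6]
grip_width: 0.298
grasp_force: 79.4
```

Call:
carry_out:
  motion:
    - {"xyz": [0,0.012,0],"angular": [0,0,0]}
    - {"xyz": [0,0.024,0],"angular": [0,0,0]}
    - {"xyz": [0,0.036,0],"angular": [0,0,0]}
    - {"xyz": [0,0.048,0],"angular": [0,0,0]}
    - {"xyz": [0,0.054,0],"angular": [0,0,0]}
    - {"xyz": [0,0.054,0],"angular": [0,0,0]}
    - {"xyz": [0,0.054,0],"angular": [0,0,0]}

```text
clock: 29.4
position: [0.516, -0.1431, 0.1163]
ee_rot: [1.0, -0.019, 0.0, -0.0]
ft_force: [-0.9, -0.1, -1.7]
grip_width: 0.296
grasp_force: 79.3
```

```bash
python3 - <<'E'
from h import *
st(); print(w2d(get_obs()['position']))
c=snap('scene'); t=snap('top')
a=cv2.resize(c['img'][150:285,225:370,::-1],None,fx=4,fy=4,interpolation=cv2.INTER_CUBIC)
cv2.imwrite('pics/crop8.png',a); cv2.imwrite('pics/crop8t.png',t['img'][:,:,::-1])
E
```

```text
t 29.4 p [ 0.516  -0.1431  0.1163] yaw -2.19 tilt 0.01 F [-0.9 -0.1 -1.7] grip 0.296 79.3
[  17.2 -122.1]
```

View pics/crop8.png

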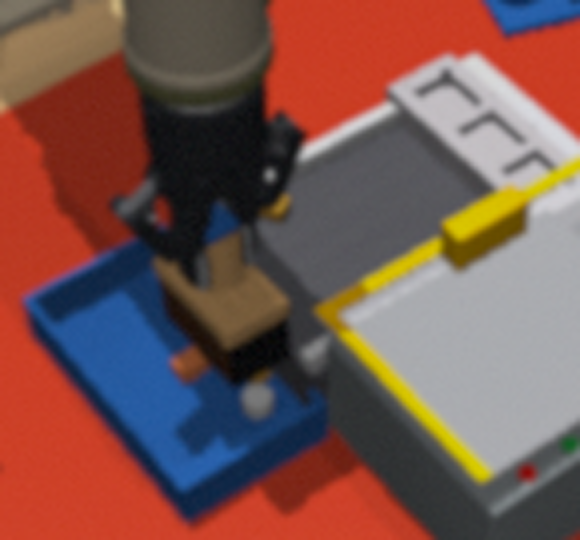

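First pass worked: the scraps are in the tray and a brass block remains at the near side. Second pass follows at x=-26.

Call:
carry_out:
  motion:
    - {"xyz": [0,0,-0.02],"angular": [0,0,0]}
    - {"xyz": [0,0,-0.04],"angular": [0,0,0]}
    - {"xyz": [-0.01,-0.02,-0.04],"angular": [0,0,0]}
    - {"xyz": [-0.022,-0.05,-0.04],"angular": [0,0,0]}
    - {"xyz": [-0.033,-0.085,-0.04],"angular": [0,0,0]}
    - {"xyz": [-0.043,-0.12,-0.04],"angular": [0,0,0]}
    - {"xyz": [-0.043,-0.15,-0.04],"angular": [0,0,0]}
    - {"xyz": [-0.043,-0.17,-0.04],"angular": [0,0,0]}
    - {"xyz": [-0.043,-0.177,-0.04],"angular": [0,0,0]}
    - {"xyz": [-0.043,-0.177,-0.04],"angular": [0,0,0]}
    - {"xyz": [-0.043,-0.177,-0.03],"angular": [0,0,0]}
    - {"xyz": [-0.043,-0.177,-0.015],"angular": [0,0,0]}

```text
clock: 30.7
position: [0.4804, 0.0335, 0.131]
ee_rot: [1.0, -0.02, 0.001, 0.0]
ft_force: [0.0, 0.5, -2.7]
grip_width: 0.297
grasp_force: 79.3
```

Call:
carry_out:
  motion:
    - {"xyz": [0,0,0.003],"angular": [0,0,0]}
    - {"xyz": [0,0,0.006],"angular": [0,0,0]}
    - {"xyz": [0,0,0.008],"angular": [0,0,0]}
    - {"xyz": [0,0,0.008],"angular": [0,0,0]}

```text
clock: 31.1
position: [0.4799, 0.0347, 0.1233]
ee_rot: [1.0, -0.019, 0.0, 0.0]
ft_force: [-0.6, -0.3, -1.7]
grip_width: 0.295
grasp_force: 79.3
```

```bash
python3 - <<'E'
from h import *
st(); print(w2d(get_obs()['position']))
E
```

```text
t 31.1 p [0.4799 0.0347 0.1233] yaw -2.23 tilt 0.01 F [-0.6 -0.3 -1.7] grip 0.295 79.3
[-25.7  54.3]
```

Call:
carry_out:
  motion:
    - {"xyz": [0,0,0.003],"angular": [0,0,0]}
    - {"xyz": [0,0,0.006],"angular": [0,0,0]}
    - {"xyz": [0,0,0.007],"angular": [0,0,0]}
    - {"xyz": [0,0,0.007],"angular": [0,0,0]}

```text
clock: 31.5
position: [0.4797, 0.035, 0.1161]
ee_rot: [1.0, -0.019, -0.0, 0.0]
ft_force: [-0.3, 0.4, -1.1]
grip_width: 0.293
grasp_force: 79.3
```

Call:
carry_out:
  motion:
    - {"xyz": [0,0.005,0],"angular": [0,0,0]}
    - {"xyz": [0,0.015,0],"angular": [0,0,0]}
    - {"xyz": [0,0.027,0],"angular": [0,0,0]}
    - {"xyz": [0,0.039,0],"angular": [0,0,0]}
    - {"xyz": [0,0.051,0],"angular": [0,0,0]}
    - {"xyz": [0,0.063,0],"angular": [0,0,0]}
    - {"xyz": [0,0.075,0],"angular": [0,0,0]}
    - {"xyz": [0,0.087,0],"angular": [0,0,0]}
    - {"xyz": [0,0.099,0],"angular": [0,0,0]}
    - {"xyz": [0,0.111,0],"angular": [0,0,0]}
    - {"xyz": [0,0.123,0],"angular": [0,0,0]}
    - {"xyz": [0,0.135,0],"angular": [0,0,0]}

```text
clock: 32.7
position: [0.4745, -0.101, 0.1163]
ee_rot: [1.0, -0.019, -0.0, 0.0]
ft_force: [-0.9, -0.1, -0.4]
grip_width: 0.298
grasp_force: 79.4
```

Call:
carry_out:
  motion:
    - {"xyz": [0,0.012,0],"angular": [0,0,0]}
    - {"xyz": [0,0.024,0],"angular": [0,0,0]}
    - {"xyz": [0,0.036,0],"angular": [0,0,0]}
    - {"xyz": [0,0.042,0],"angular": [0,0,0]}
    - {"xyz": [0,0.042,0],"angular": [0,0,0]}
    - {"xyz": [0,0.042,0],"angular": [0,0,0]}
    - {"xyz": [0,0.042,-0.02],"angular": [0,0,0]}
    - {"xyz": [0,0.042,-0.05],"angular": [0,0,0]}
    - {"xyz": [0,0.042,-0.08],"angular": [0,0,0]}
    - {"xyz": [0,0.042,-0.1],"angular": [0,0,0]}
    - {"xyz": [0,0.042,-0.1],"angular": [0,0,0]}

```text
clock: 33.8
position: [0.4746, -0.1414, 0.2191]
ee_rot: [1.0, -0.019, 0.002, 0.001]
ft_force: [0.7, 0.0, -1.2]
grip_width: 0.293
grasp_force: 79.4
```

```bash
python3 - <<'E'
from h import *
st(); rel(.423,-.379,.216,4.4); rel(.423,-.379,.072,4.4)
E
```

```text
t 33.8 p [ 0.4746 -0.1414  0.2191] yaw -2.14 tilt 0.29 F [ 0.7  0.  -1.2] grip 0.293 79.4
-> [ 0.423 -0.379  0.216  4.4  ] shift [-0.0427, 0.2393, 0.0033] turn [0.1, -0.27, -6.54]
-> [ 0.423 -0.379  0.072  4.4  ] shift [-0.0434, 0.2391, 0.1473] turn [0.1, -0.27, -6.54]
```

Call:
carry_out:
  motion:
    - {"xyz": [-0.003,0.02,0],"angular": [0,0,0]}
    - {"xyz": [-0.01,0.055,0],"angular": [0,0,-1]}
    - {"xyz": [-0.017,0.095,0],"angular": [0,0,-2]}
    - {"xyz": [-0.024,0.135,0],"angular": [0,0,-3]}
    - {"xyz": [-0.031,0.175,0],"angular": [0,0,-4]}
    - {"xyz": [-0.038,0.21,0],"angular": [0,0,-5]}
    - {"xyz": [-0.043,0.232,0],"angular": [0,0,-6]}
    - {"xyz": [-0.043,0.239,0],"angular": [0,0,-6.5]}
    - {"xyz": [-0.043,0.239,0],"angular": [0,0,-6.5]}
    - {"xyz": [-0.043,0.239,0],"angular": [0,0,-6.5]}

```text
clock: 34.8
position: [0.4216, -0.3773, 0.2158]
ee_rot: [0.999, 0.038, -0.0, -0.001]
ft_force: [0.4, 0.7, -1.1]
grip_width: 0.29
grasp_force: 79.3
```

```bash
python3 - <<'E'
from h import *
st(); rel(.423,-.379,.074,4.4)
c=snap('scene'); t=snap('top')
a=cv2.resize(c['img'][165:285,225:345,::-1],(390,390),interpolation=cv2.INTER_CUBIC)
b=cv2.resize(t['img'][165:275,285:420,::-1],(400,390*400*110//(135*326)),interpolation=cv2.INTER_CUBIC)
b=cv2.resize(b,(400,390)); cv2.imwrite('pics/crop9.png',np.hstack([a,b]))
E
```

```text
t 34.8 p [ 0.4216 -0.3773  0.2158] yaw 4.38 tilt 0.06 F [ 0.4  0.7 -1.1] grip 0.29 79.3
-> [ 0.423 -0.379  0.074  4.4  ] shift [0.0013, 0.0019, 0.1418] turn [-0.06, 0.01, -0.02]
```

View pics/crop9.png

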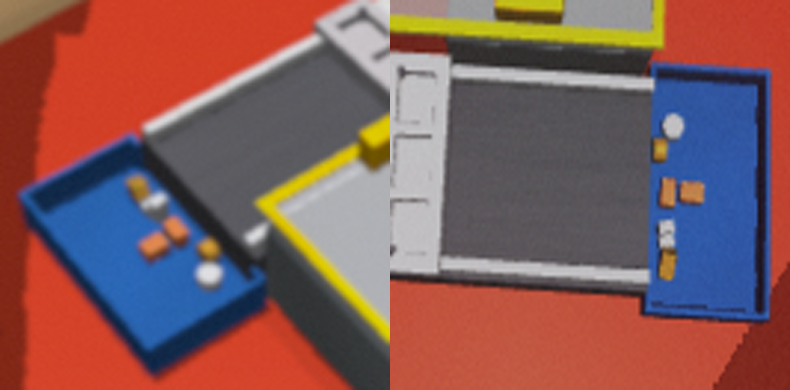

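The bed is clear and all six scraps are in the catch tray. Placing the brush on the pad.

Call:
carry_out:
  motion:
    - {"xyz": [0.001,0.002,0.03],"angular": [0,0,0]}
    - {"xyz": [0.001,0.002,0.06],"angular": [0,0,0]}
    - {"xyz": [0.001,0.002,0.09],"angular": [0,0,0]}
    - {"xyz": [0.001,0.002,0.115],"angular": [0,0,0]}
    - {"xyz": [0.001,0.002,0.13],"angular": [0,0,0]}
    - {"xyz": [0.001,0.002,0.138],"angular": [0,0,0]}
    - {"xyz": [0.001,0.002,0.141],"angular": [0,0,0]}
    - {"xyz": [0.001,0.002,0.141],"angular": [0,0,0]}
    - {"xyz": [0.001,0.002,0.141],"angular": [0,0,0]}

```text
clock: 35.8
position: [0.4226, -0.3814, 0.0765]
ee_rot: [0.999, 0.037, 0.001, 0.001]
ft_force: [-0.5, -0.2, -0.1]
grip_width: 0.295
grasp_force: 79.4
```

Call:
carry_out:
  motion:
    - {"xyz": [0,0,0.001],"angular": [0,0,0]}
    - {"xyz": [0,0,0.003],"angular": [0,0,0]}
    - {"xyz": [0,0,0.003],"angular": [0,0,0]}

```text
clock: 36.1
position: [0.4218, -0.381, 0.0723]
ee_rot: [0.999, 0.037, -0.0, 0.0]
ft_force: [0.5, 0.8, -0.9]
grip_width: 0.296
grasp_force: 79.4
```

Call:
carry_out:
  motion:
    - {"xyz": [0,0,0.001],"angular": [0,0,0]}
    - {"xyz": [0,0,0.002],"angular": [0,0,0]}
    - {"xyz": [0,0,0.002],"angular": [0,0,0]}

```text
clock: 36.4
position: [0.4219, -0.3809, 0.0702]
ee_rot: [0.999, 0.037, -0.0, -0.0]
ft_force: [-2.0, 0.6, -1.3]
grip_width: 0.294
grasp_force: 79.4
```

Call:
carry_out:
  motion:
    - {"xyz": [0,0,0],"angular": [0,0,0]}
    - {"xyz": [0,0,0],"angular": [0,0,0]}
    - {"xyz": [0,0,0],"angular": [0,0,0]}
    - {"xyz": [0,0,0],"angular": [0,0,0]}
    - {"xyz": [0,0,0],"angular": [0,0,0]}
    - {"xyz": [0,0,-0.02],"angular": [0,0,0]}
    - {"xyz": [0,0,-0.05],"angular": [0,0,0]}
    - {"xyz": [0,0,-0.09],"angular": [0,0,0]}
    - {"xyz": [0,0,-0.13],"angular": [0,0,0]}
    - {"xyz": [0,0,-0.17],"angular": [0,0,0]}
    - {"xyz": [0,0,-0.19],"angular": [0,0,0]}
    - {"xyz": [0,0,-0.19],"angular": [0,0,0]}
  hand: 0.8

```text
clock: 37.6
position: [0.4231, -0.3818, 0.264]
ee_rot: [0.999, 0.037, 0.002, 0.002]
ft_force: [-0.3, 0.0, 0.2]
grip_width: 0.804
grasp_force: 0.0
```

```bash
python3 - <<'E'
from h import *
st(); brush(); rel(.613,-.0044,.2,87.8)
E
```

```text
t 37.6 p [ 0.4231 -0.3818  0.264 ] yaw 4.29 tilt 0.34 F [-0.3  0.   0.2] grip 0.804 0.0
top blue [ 0.38527553 -0.41887762] 72.0 [ 385.7 -418.7   22.9   24.3    0.5]
wood [ 385.3 -419.    86.    48.4    5.7]
wood [ 376.  -486.6   30.9  120.8   85.2]
wood [ 641.5 -503.1   56.8  109.3   89.5]
scene blue [ 0.38701494 -0.41600471] 60.5 [ 387.1 -416.    25.3   23.2    6.2]
scene blue [ 0.42581031 -0.30953896] 95.0 [ 426.4 -310.4   28.    36.8   59.1]
-> [ 6.13e-01 -4.40e-03  2.00e-01  8.78e+01] shift [0.2187, -0.3612, 0.0601] turn [0.02, 0.0, -83.51]
```

The brush has been knocked about 5 cm aside, to (0.386,-0.418), near the tolerance edge. I'll regrasp it and centre it.

```bash
python3 -c "
from h import *
st(); brush(); rel(.386,-.418,.15,5.5); rel(.386,-.418,.07,5.5)"
```

```text
t 37.7 p [ 0.4219 -0.3809  0.2602] yaw 4.29 tilt 0.02 F [-0.3  0.7 -0.6] grip 0.8 0.0
top blue [ 0.38512614 -0.41888899] 71.0 [ 385.7 -418.7   22.9   24.3    0.5]
wood [ 385.3 -419.1   86.    48.4    5.6]
wood [ 374.6 -486.5   30.9  118.    85.2]
wood [ 642.9 -503.1   56.8  106.3   89.5]
scene blue [ 0.38701494 -0.41600471] 60.5 [ 387.1 -416.    25.3   23.2    6.2]
scene blue [ 0.42581031 -0.30953896] 95.0 [ 426.4 -310.4   28.    36.8   59.1]
-> [ 0.386 -0.418  0.15   5.5  ] shift [-0.038, 0.0348, 0.109] turn [-0.08, 0.08, -1.21]
-> [ 0.386 -0.418  0.07   5.5  ] shift [-0.0379, 0.0349, 0.189] turn [-0.08, 0.08, -1.21]
```

Call:
carry_out:
  motion:
    - {"xyz": [-0.02,0.017,0.02],"angular": [0,0,-1.2]}
    - {"xyz": [-0.038,0.035,0.05],"angular": [0,0,-1.2]}
    - {"xyz": [-0.038,0.035,0.08],"angular": [0,0,-1.2]}
    - {"xyz": [-0.038,0.035,0.11],"angular": [0,0,-1.2]}
    - {"xyz": [-0.038,0.035,0.14],"angular": [0,0,-1.2]}
    - {"xyz": [-0.038,0.035,0.17],"angular": [0,0,-1.2]}
    - {"xyz": [-0.038,0.035,0.187],"angular": [0,0,-1.2]}
    - {"xyz": [-0.038,0.035,0.187],"angular": [0,0,-1.2]}
    - {"xyz": [-0.038,0.035,0.187],"angular": [0,0,-1.2]}

```text
clock: 38.7
position: [0.3864, -0.4184, 0.0731]
ee_rot: [0.999, 0.048, -0.0, -0.0]
ft_force: [-0.3, 0.2, 0.4]
grip_width: 0.805
grasp_force: 0.0
```

Call:
carry_out:
  motion:
    - {"xyz": [0,0,0],"angular": [0,0,0]}
    - {"xyz": [0,0,0],"angular": [0,0,0]}
    - {"xyz": [0,0,0],"angular": [0,0,0]}
    - {"xyz": [0,0,0],"angular": [0,0,0]}
    - {"xyz": [0,0,0],"angular": [0,0,0]}
    - {"xyz": [0,0,0],"angular": [0,0,0]}
    - {"xyz": [0,0,0],"angular": [0,0,0]}
    - {"xyz": [0,0,0],"angular": [0,0,0]}
  hand: 0

```text
clock: 39.5
position: [0.387, -0.419, 0.0741]
ee_rot: [0.999, 0.048, 0.0, 0.0]
ft_force: [-1.5, 0.8, 6.7]
grip_width: 0.292
grasp_force: 81.0
```

```bash
python3 -c "
from h import *
st(); p=get_obs()['position'];rel(.423,-.379,p[2],5.5)"
```

```text
t 39.5 p [ 0.387  -0.419   0.0741] yaw 5.49 tilt 0.06 F [-1.5  0.8  6.7] grip 0.292 81.0
-> [ 0.423  -0.379   0.0741  5.5   ] shift [0.0397, -0.0363, -0.0] turn [0.05, -0.04, -0.01]
```

Lift 12 mm, shift, and set down at the same height.

Call:
carry_out:
  motion:
    - {"xyz": [0,0,-0.006],"angular": [0,0,0]}
    - {"xyz": [0,0,-0.012],"angular": [0,0,0]}
    - {"xyz": [0.01,-0.009,-0.012],"angular": [0,0,0]}
    - {"xyz": [0.025,-0.023,-0.012],"angular": [0,0,0]}
    - {"xyz": [0.037,-0.034,-0.012],"angular": [0,0,0]}
    - {"xyz": [0.04,-0.036,-0.012],"angular": [0,0,0]}
    - {"xyz": [0.04,-0.036,-0.008],"angular": [0,0,0]}
    - {"xyz": [0.04,-0.036,-0.003],"angular": [0,0,0]}
    - {"xyz": [0.04,-0.036,0.0],"angular": [0,0,0]}
    - {"xyz": [0.04,-0.036,0.0015],"angular": [0,0,0]}
    - {"xyz": [0.04,-0.036,0.0015],"angular": [0,0,0]}

```text
clock: 40.6
position: [0.4223, -0.3798, 0.0741]
ee_rot: [0.999, 0.047, -0.0, 0.0]
ft_force: [-10.0, 9.6, 27.7]
grip_width: 0.296
grasp_force: 83.8
```

Call:
carry_out:
  motion:
    - {"xyz": [0,0,0],"angular": [0,0,0]}
    - {"xyz": [0,0,0],"angular": [0,0,0]}
    - {"xyz": [0,0,0],"angular": [0,0,0]}
    - {"xyz": [0,0,0],"angular": [0,0,0]}
    - {"xyz": [0,0,0],"angular": [0,0,0]}
    - {"xyz": [0,0,-0.02],"angular": [0,0,0]}
    - {"xyz": [0,0,-0.05],"angular": [0,0,0]}
    - {"xyz": [0,0,-0.09],"angular": [0,0,0]}
    - {"xyz": [0,0,-0.13],"angular": [0,0,0]}
    - {"xyz": [0,0,-0.17],"angular": [0,0,0]}
    - {"xyz": [0,0,-0.19],"angular": [0,0,0]}
    - {"xyz": [0,0,-0.19],"angular": [0,0,0]}
  hand: 0.8

```text
clock: 41.8
position: [0.4242, -0.3799, 0.2654]
ee_rot: [0.999, 0.048, 0.002, 0.002]
ft_force: [-0.2, 0.7, -0.0]
grip_width: 0.798
grasp_force: 0.0
```

```bash
python3 - <<'E'
from h import *
st(); brush(); rel(.613,-.0044,.2,87.8)
E
```

```text
t 41.8 p [ 0.4242 -0.3799  0.2654] yaw 5.49 tilt 0.33 F [-0.2  0.7 -0. ] grip 0.798 0.0
top blue [ 0.42078313 -0.38279039] 75.5 [ 421.2 -382.7   23.2   25.9    0.7]
wood [ 396.8 -384.2   40.4   49.2    0.6]
wood [ 376.  -486.6   30.9  120.8   85.2]
wood [ 657.6 -503.4   56.9   76.7   89.8]
scene blue [ 0.42223848 -0.37872524] 57.0 [ 422.  -379.    24.8   21.5    5.3]
scene blue [ 0.42589155 -0.30963794] 95.5 [ 426.6 -310.5   28.    37.2   59.1]
-> [ 6.13e-01 -4.40e-03  2.00e-01  8.78e+01] shift [0.2249, -0.3548, 0.0615] turn [0.01, 0.0, -82.31]
```

The brush stands centred on the pad. Now the guard.

Call:
carry_out:
  motion:
    - {"xyz": [0.018,-0.029,0],"angular": [0,0,-7]}
    - {"xyz": [0.037,-0.059,0],"angular": [0,0,-14]}
    - {"xyz": [0.056,-0.089,0],"angular": [0,0,-21]}
    - {"xyz": [0.075,-0.119,0],"angular": [0,0,-28]}
    - {"xyz": [0.094,-0.149,0],"angular": [0,0,-35]}
    - {"xyz": [0.113,-0.179,0],"angular": [0,0,-42]}
    - {"xyz": [0.132,-0.209,0],"angular": [0,0,-49]}
    - {"xyz": [0.151,-0.239,0],"angular": [0,0,-56]}
    - {"xyz": [0.17,-0.269,0],"angular": [0,0,-63]}
    - {"xyz": [0.189,-0.299,0],"angular": [0,0,-70]}
    - {"xyz": [0.208,-0.329,0],"angular": [0,0,-77]}
    - {"xyz": [0.225,-0.355,0],"angular": [0,0,-82.3]}

```text
clock: 43.1
position: [0.613, -0.0023, 0.26]
ee_rot: [0.719, 0.695, -0.001, -0.001]
ft_force: [0.1, -0.3, -0.3]
grip_width: 0.799
grasp_force: 0.0
```

Call:
carry_out:
  motion:
    - {"xyz": [0,0,0.02],"angular": [0,0,0]}
    - {"xyz": [0,0,0.04],"angular": [0,0,0]}
    - {"xyz": [0,0,0.06],"angular": [0,0,0]}
    - {"xyz": [0,0,0.06],"angular": [0,0,0]}
    - {"xyz": [0,0,0.06],"angular": [0,0,0]}

```text
clock: 43.6
position: [0.6126, -0.0042, 0.2012]
ee_rot: [0.721, 0.693, -0.001, -0.001]
ft_force: [-0.0, 0.2, -0.3]
grip_width: 0.802
grasp_force: 0.0
```

```bash
python3 - <<'E'
from h import *
st(); rel(.613,-.0044,.132,87.8)
E
```

```text
t 43.6 p [ 0.6126 -0.0042  0.2012] yaw 87.79 tilt 0.1 F [-0.   0.2 -0.3] grip 0.802 0.0
-> [ 6.13e-01 -4.40e-03  1.32e-01  8.78e+01] shift [-0.0002, 0.0005, 0.0692] turn [-0.1, -0.01, -0.01]
```

Call:
carry_out:
  motion:
    - {"xyz": [0,0,0.025],"angular": [0,0,0]}
    - {"xyz": [0,0,0.05],"angular": [0,0,0]}
    - {"xyz": [0,0,0.065],"angular": [0,0,0]}
    - {"xyz": [0,0,0.069],"angular": [0,0,0]}
    - {"xyz": [0,0,0.069],"angular": [0,0,0]}

```text
clock: 44.1
position: [0.6133, -0.0041, 0.1332]
ee_rot: [0.721, 0.693, 0.0, 0.0]
ft_force: [1.3, 0.1, 0.3]
grip_width: 0.798
grasp_force: 0.0
```

Call:
carry_out:
  motion:
    - {"xyz": [0,0,0],"angular": [0,0,0]}
    - {"xyz": [0,0,0],"angular": [0,0,0]}
    - {"xyz": [0,0,0],"angular": [0,0,0]}
    - {"xyz": [0,0,0],"angular": [0,0,0]}
    - {"xyz": [0,0,0],"angular": [0,0,0]}
    - {"xyz": [0,0,0],"angular": [0,0,0]}
    - {"xyz": [0,0,0],"angular": [0,0,0]}
    - {"xyz": [0,0,0],"angular": [0,0,0]}
  hand: 0
  grip_force: 40

```text
clock: 44.9
position: [0.6128, -0.0041, 0.1337]
ee_rot: [0.721, 0.693, -0.0, 0.0]
ft_force: [-4.5, 0.1, 6.6]
grip_width: 0.223
grasp_force: 40.5
```

Call:
carry_out:
  motion:
    - {"xyz": [0,-0.01,0],"angular": [0,0,0]}
    - {"xyz": [0,-0.03,0],"angular": [0,0,0]}
    - {"xyz": [0,-0.055,0],"angular": [0,0,0]}
    - {"xyz": [0,-0.08,0],"angular": [0,0,0]}
    - {"xyz": [0,-0.105,0],"angular": [0,0,0]}
    - {"xyz": [0,-0.13,0],"angular": [0,0,0]}
    - {"xyz": [0,-0.15,0],"angular": [0,0,0]}
    - {"xyz": [0,-0.165,0],"angular": [0,0,0]}
    - {"xyz": [0,-0.168,0],"angular": [0,0,0]}
    - {"xyz": [0,-0.168,0],"angular": [0,0,0]}
    - {"xyz": [0,-0.168,0],"angular": [0,0,0]}

```text
clock: 46.0
position: [0.4454, 0.0024, 0.1336]
ee_rot: [0.721, 0.693, 0.0, 0.001]
ft_force: [-1.5, 0.4, 9.4]
grip_width: 0.223
grasp_force: 41.7
```

```bash
python3 - <<'E'
from h import *
st()
E
```

```text
t 46.0 p [0.4454 0.0024 0.1336] yaw 87.79 tilt 0.07 F [-1.5  0.4  9.4] grip 0.223 41.7
```

Call:
carry_out:
  motion:
    - {"xyz": [0,0,0],"angular": [0,0,0]}
    - {"xyz": [0,0,0],"angular": [0,0,0]}
    - {"xyz": [0,0,0],"angular": [0,0,0]}
    - {"xyz": [0,0,0],"angular": [0,0,0]}
    - {"xyz": [0,0,-0.02],"angular": [0,0,0]}
    - {"xyz": [0,0,-0.05],"angular": [0,0,0]}
    - {"xyz": [0,0,-0.09],"angular": [0,0,0]}
    - {"xyz": [0,0,-0.13],"angular": [0,0,0]}
    - {"xyz": [-0.02,0,-0.15],"angular": [0,0,0]}
    - {"xyz": [-0.06,0,-0.15],"angular": [0,0,0]}
    - {"xyz": [-0.1,0,-0.15],"angular": [0,0,0]}
    - {"xyz": [-0.1,0,-0.15],"angular": [0,0,0]}
  hand: 0.8

```text
clock: 47.2
position: [0.4405, -0.103, 0.2824]
ee_rot: [0.723, 0.691, -0.001, 0.0]
ft_force: [-0.2, 0.9, -0.4]
grip_width: 0.8
grasp_force: 0.0
```

```bash
python3 - <<'E'
from h import *
st(); c=snap('scene','sceneE.png'); brush()
t=snap('top')
a=cv2.resize(c['img'][100:340,140:460,::-1],(520,390)); b=cv2.resize(t['img'][130:330,150:500,::-1],(520,297))
cv2.imwrite('pics/crop10.png',cv2.resize(np.vstack([a,b]),(454,600)))
E
```

```text
t 47.2 p [ 0.4405 -0.103   0.2824] yaw 87.35 tilt 0.07 F [-0.2  0.9 -0.4] grip 0.8 0.0
top blue [ 0.42138084 -0.3819994 ] 85.0 [ 421.8 -381.7   26.2   26.7    5.7]
wood [ 395.5 -385.6   46.7   40.6   86.7]
wood [ 378.7 -487.    30.9  126.2   85.3]
wood [ 4.804e+02 -4.942e+02  4.240e+01  3.790e+01  1.000e-01]
wood [ 642.9 -503.1   56.8  106.3   89.5]
scene blue [ 0.42256748 -0.37887479] 60.0 [ 422.4 -379.    25.6   21.6    5.3]
scene blue [ 0.42548454 -0.30964835] 96.0 [ 425.3 -309.8   28.    35.1   59.1]
```

View pics/sceneE.png

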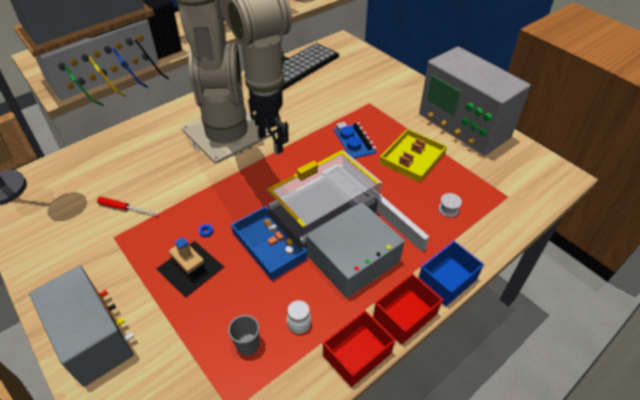

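The guard is shut (bar at 307,170, as at the start). The brush is upright on the pad (185,255), the scraps are in the blue tray, and both brackets are in the yellow tray. Handing in.

```bash
python3 -c "
from h import *
print(hand_in())"
```

```text
the job is handed in; nothing more can be done
None
```

The job is handed in, with no verdict returned: both brackets are in the yellow tray, all six scraps are in the catch tray, the brush stands on its pad (re-centred after it was knocked aside), and the guard is shut.

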